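Fetch the dummy load from the back of the accessory shelf

TASK

The transmitter is to be tuned into the dummy load (the finned aluminium block at the back of the plywood accessory shelf). First clear the power meter, the speaker and the bottle that stand in front of it to the blue mat, upright; then set the dummy load in the middle of the white tile, lengthwise; then put the meter, the speaker and the bottle back upright, each where it stood, the meter and the speaker square to the shelf again. Knock nothing over and leave the brown switch box, the yellow tape and the Morse key where they are.

Things in the scene. Friction and masses are not known exactly. Their poses are not given: they have to be found in the camera images.
- meter: power meter: upright black case 46 deep (its x) x 48 wide (its y) x 112 mm tall; cream dial on the front (its -x face), knob below it standing out 10 mm at 38 mm height; silver lines on top; 0.35 kg. Origin: centre of the underside, z up. In the front row on the shelf: three things in any order, about 68 mm apart; grip them front to back about 85 mm up, over the dummy load's height
- speaker: small grey speaker: upright box 48 deep (its x) x 50 wide (its y) x 105 mm tall, with a round black grille on the front (its -x face) and a small knob below it that stands out 8 mm at 28 mm height; 0.4 kg. Origin: centre of the underside, z up. In the front row on the shelf
- bottle: round white plastic bottle of contact cleaner with a teal band and a teal cap: 48 mm diameter up to 100 mm height, cap 36 mm diameter, 118 mm tall in all; closed, 0.15 kg. Origin: centre of the underside, z up. In the front row on the shelf
- load: dummy load: bare aluminium heat sink with fins lengthwise and black ends, 46 deep (its x) x 140 long (its y) x 45 mm tall, with a coax socket that stands out 18 mm from the +y end; 0.6 kg. Origin: centre of the underside, z up. It lies along the shelf about 13 mm behind the front row, with 36 mm free behind it up to the shelf's back board; gripped across its depth
- shelf: plywood accessory shelf, fixed: board 300 wide (its y) and 12 mm thick, from 86 mm before to 79 mm behind the origin, with a 12 mm back board (its front face 67 mm behind the origin) that rises 25 mm above the board. Origin: on the desk, under the board; the top of the board is 12 mm above it. x points away from the robot, the open front is -x
- mat: blue mat on the desk, the side area, fixed: 220 x 220 x 3 mm; it lies to the left or to the right of the shelf. Origin: centre of the underside. The tape roll lies in its +x +y corner; the other three quarters are free
- tile: white ceramic tile on the desk, fixed: 100 (its x) x 200 (its y) x 8 mm; on the other side of the shelf from the mat. Origin: centre of the underside
- switchbox: reddish brown antenna switch box with a black knob on top, 50 x 36 x 52 mm, loose, at the back right end of the shelf (its -y end) beside the dummy load; to be left alone. Origin: centre of the underside
- tape: roll of yellow tape, 60 mm diameter, 19 mm high, loose, in the corner of the blue mat; to be left alone. Origin: centre of the underside
- key: Morse key on a dark steel base with two red finger paddles, 100 x 60 x 44 mm, loose, on the desk before the shelf; to be left alone. Origin: centre of the base's underside

How it is judged:
On the way, in this order (a step that is already met when the one before it is completed fails the run):
1. the meter, the speaker and the bottle stand on the blue mat, released, while the dummy load is still in its place on the shelf (x of meter in the frame of mat between -0.105 and 0.105 m and y of meter in the frame of mat between -0.105 and 0.105 m and z of each of meter, speaker, bottle in the frame of mat below 0.012 m and linear speed of each of meter, speaker, bottle below 0.03 m/s and angle between each of meter, speaker, bottle's own z axis and vertical below 0.1 rad and contact force between the fingers and meter below 0.3 N and x of speaker in the frame of mat between -0.105 and 0.105 m and y of speaker in the frame of mat between -0.105 and 0.105 m and contact force between the fingers and speaker below 0.3 N and x of bottle in the frame of mat between -0.105 and 0.105 m and y of bottle in the frame of mat between -0.105 and 0.105 m and contact force between the fingers and bottle below 0.3 N and distance of load from where it was at the start of the episode below 0.025 m), for 0.2 s.
2. the dummy load lies in the middle of the white tile, lengthwise and released, while the three still stand on the mat (horizontal distance between load and tile below 0.015 m and angle between the y axis of load and the y axis of tile, either way round below 0.15 rad and z of load in the frame of tile below 0.016 m and linear speed of each of load, meter, speaker, bottle below 0.03 m/s and angle between each of load, meter, speaker, bottle's own z axis and vertical below 0.1 rad and contact force between the fingers and load below 0.3 N and x of meter in the frame of mat between -0.105 and 0.105 m and y of meter in the frame of mat between -0.105 and 0.105 m and z of each of meter, speaker, bottle in the frame of mat below 0.012 m and contact force between the fingers and meter below 0.3 N and x of speaker in the frame of mat between -0.105 and 0.105 m and y of speaker in the frame of mat between -0.105 and 0.105 m and contact force between the fingers and speaker below 0.3 N and x of bottle in the frame of mat between -0.105 and 0.105 m and y of bottle in the frame of mat between -0.105 and 0.105 m and contact force between the fingers and bottle below 0.3 N), for 0.2 s.
At the end, for the whole second after the job is handed in: Dummy load at rest on the tile: centres within 15 mm, lengths aligned to 0.15 rad (either way round). Meter, speaker and bottle upright on the shelf, each within 15 mm of where it started, meter and speaker square to the shelf to 0.2 rad. All released (horizontal distance between load and tile below 0.015 m and angle between the y axis of load and the y axis of tile, either way round below 0.15 rad and z of load in the frame of tile below 0.016 m and linear speed of each of load, meter, speaker, bottle below 0.03 m/s and angle between each of load, meter, speaker, bottle's own z axis and vertical below 0.1 rad and contact force between the fingers and load below 0.3 N and distance of each of meter, speaker, bottle from where it was at the start of the episode below 0.015 m and contact force between the fingers and meter below 0.3 N and contact force between the fingers and speaker below 0.3 N and contact force between the fingers and bottle below 0.3 N and angle between the x axis of each of meter, speaker and the x axis of shelf, either way round below 0.2 rad); the robot touches nothing.
It fails at once if one of the things is tipped over (more than 0.6 rad) (angle between any of meter, speaker, bottle, load's own z axis and vertical above 0.6 rad).
It fails at once if the switch box, the tape or the key is moved by more than 25 mm or tipped over (distance of any of switchbox, tape, key from where it was at the start of the episode above 0.025 m or angle between any of switchbox, tape, key's own z axis and vertical above 0.6 rad).
It also fails if it takes over 141 s, if anything falls off the work surface, if the arm or the gripper's body presses on something with over 40 N, if the wrist force passes 120 N, or if a joint passes its speed limit or range.

ROBOT

A 7-joint arm with a two-finger parallel gripper is mounted at the origin on the work surface. World frame = base frame: x ahead of the robot, y to its left, z up, the work surface at z = 0. Lengths are in m, angles in rad, forces in N, time in s.
With the tool pointing down it reaches from about 0.35 to 0.9 m from the base axis. Payload 8.1 kg.
Tool frame: the origin (TCP) lies between the finger pads; the fingertips stand 25 mm ahead of it and the grasp point (between the pads) lies 6 mm ahead of it; y points along the fingers, x is the direction in which the jaws open and shut, and the axes are right-handed (so a half turn about y gives the same grasp; the last joint's range is limited). The gripper opens to 85 mm and grips with 20 to 120 N. Pads are 22 mm wide; open, the fingers measure 114 mm over their backs; the gripper's body (76 mm by 85 mm) begins 54 mm behind the grasp point. The pads swing forward as they close: fully open they stand 13 mm farther back than shut.
Start: joints at [1.026, 0.434, 0.025, 1.573, -0.012, 1.134, -0.075], TCP at [0.267, -0.565, 0.256] pointing down, gripper open.
Joint ranges: [-2.62, 2.62], [-0.44, 2.09], [-1.27, 1.32], [0.08, 2.57], [-1.32, 4.46], [0.12, 2], [-2.74, 2.74]. Speed limits (rad/s): [2.22, 2.22, 3.01, 3.01, 3.14, 3.14, 3.14].

INTERFACE

Orientations are given as a 3x3 rotation matrix whose columns are the frame's x, y, z axes.
In Python, from bench import readout, read_camera, calibration, sign_off gives the robot as it stands. The module is installed in compiled form; this text tells all that it offers.
- The arm moves only by the tool apply_moves, never from a script. Its arguments are lists of equal length, an entry for each row: "linear": the shift along the tool's x, y, z in cm, a list of three; "yaw": the turn about the tool's y in rad. A call has 1 to 5 rows; each row is the pose to reach, as a shift and turn from the pose commanded when the call began, along the tool's axes at that moment; what a row does not reach only later rows make up. A row lasts 1/12 s, in which the tool goes at most 41.7 mm and 7.16 degrees, less where a joint would pass 70% of its speed; a pose out of reach is approached as far as the arm can. A call with a gripper value outside its range is refused whole. "gripper" is the finger opening in cm, from 0 to 8.54, set as the call begins (left out, the last holds). The fingers move at their own pace and stop on an object; "newtons" is the grip in N (left out, the last holds). Time passes only in rows, so rows that repeat a pose let the fingers close. It gives the time, the measured TCP pose, the force and the opening at its end, in the units of the state.
- readout.read_state(): the state, without advancing time (a new reading comes with each control period).
- read_camera(name): name is "side" or "top" or "wrist"; returns (picture, depth): 400x640x3 uint8, red, green, blue; 400x640 float32, m along the optical axis (not along the pixel's ray), 0 where there is no reading.
- calibration(name): a dict with "mtx" (3x3 intrinsics, pixels), "R" (3x3) and "t" (3): a world point X has camera coordinates R X + t. Camera axes: x right, y down, z forward; pixel columns grow to the right and rows downward; lengths in m; the calibration is good to about 2 mm. The wrist camera is an equidistant fisheye: a pixel r from the principal point sees the ray r / f radians off the axis. A picture is of the moment at which its call begins: read the wrist's pose just before it. calibration takes no time and is no camera call; for the wrist camera it gives the pose at the moment of the call.
- sign_off(): hands the job in, once; it reports no verdict.
The state is a dict: "time_s": time; "joints": joint angles; "dq": joint speeds; "tau": joint torques, N m; "eef_pos": TCP position; "tool_rot": TCP orientation; "force": force on the tool from outside, world axes, zero at the start; "moment": the same for the moment, N m; "gripper_width": opening from 0.0 (shut) to 1.0 (fully open).
Only numpy, scipy, OpenCV 4.12 (cv2) and the standard library are available. Lean on these libraries where they do the work, as an engineer would, in place of code of your own. Each camera call takes 0.05 s, during which the arm holds its last target. There are 200 camera calls.

## Working session

There is one attempt and no reset: what is moved stays moved. The work goes in short steps, Python scripts to look and compute and a tool call to move; the robot and the scene stay as the last step left them, time stands still between calls to the robot, and variables do not carry over. Pictures are saved under pics/ and viewed, about 12 in all and at most 16, crops included, and the job is handed in when it is done.

Besides the shell and the picture viewer there is one more tool, called as name(argument=value, ...), one argument or row to a line, values as JSON. apply_moves: Moves the arm, as the interface text tells. Its arguments: {"type":"object","properties":{"linear":{"type":"array","items":{"type":"array","items":{"type":"number"}}},"yaw":{"type":"array","items":{"type":"number"}},"gripper":{"type":"number"},"newtons":{"type":"number"}},"required":["linear","yaw"]}

```bash
mkdir -p pics; cat > h.py <<'E'
import numpy as np, cv2
from bench import readout, read_camera, calibration, sign_off
def snap(name, fn=None):
    c=calibration(name); im,d=read_camera(name)
    if fn: cv2.imwrite('pics/'+fn, im[:,:,::-1])
    return im,d,c
def cloud(d,c):
    K=np.array(c['mtx']);R=np.array(c['R']);t=np.array(c['t'])
    v,u=np.mgrid[:d.shape[0],:d.shape[1]]
    P=np.stack([(u-K[0,2])/K[0,0]*d,(v-K[1,2])/K[1,1]*d,d],-1)
    return (P-t)@R
def ray(u,v,c,z):
    K=np.array(c['mtx']);R=np.array(c['R']);t=np.array(c['t'])
    o=-R.T@t; r=R.T@np.linalg.solve(K,[u,v,1]); return o+r*(z-o[2])/r[2]
E
python3 - <<'E'
from h import *
s=readout.read_state()
for k in('time_s','eef_pos','tool_rot','force','gripper_width'): print(k,np.round(s[k],3))
for n in('top','side'):
    im,d,c=snap(n,n+'0.png'); np.savez(n+'0.npz',im=im,d=d,**c)
    R=np.array(c['R']);print(n,'cam at',-R.T@c['t'],'\n',R.round(2), np.round(c['mtx'],1))
E
```

```text
time_s 0.0
eef_pos [ 0.267 -0.565  0.256]
tool_rot [[ 0.428 -0.001  0.904]
 [-0.904  0.001  0.428]
 [-0.002 -1.    -0.   ]]
force [-0.191  0.417 -0.444]
gripper_width 0.999
top cam at [0.33187435 0.03460666 1.09449824] 
 [[-0.02 -1.   -0.03]
 [-0.98  0.03 -0.17]
 [ 0.17  0.02 -0.98]] [[438.6   0.  317.5]
 [  0.  438.6 202.7]
 [  0.    0.    1. ]]
side cam at [0.35481915 0.68945587 0.88420623] 
 [[-0.97 -0.25 -0.01]
 [-0.19  0.76 -0.62]
 [ 0.17 -0.6  -0.78]] [[386.    0.  318.5]
 [  0.  386.  198.7]
 [  0.    0.    1. ]]
```

View images.

View pics/top0.png

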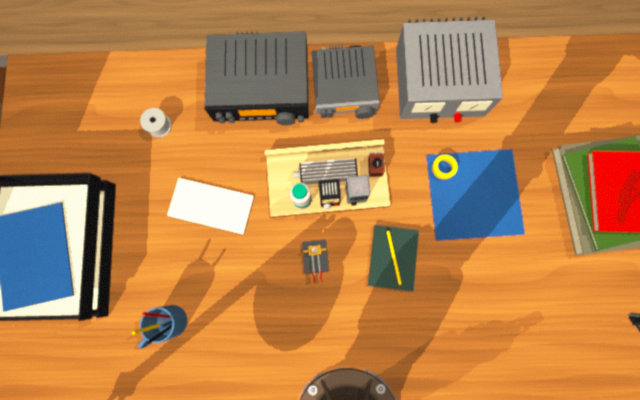

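View pics/side0.png

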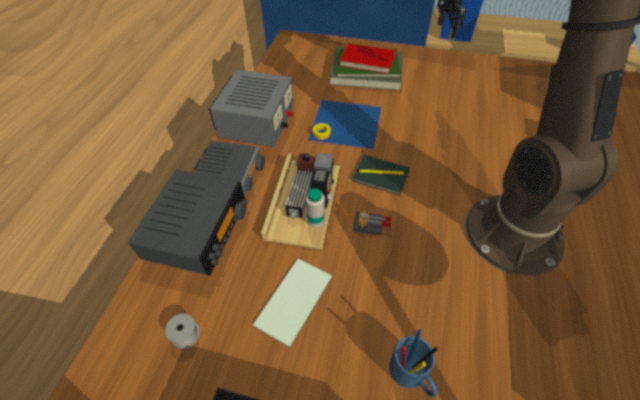

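```bash
python3 - <<'E'
from h import *
D=np.load('top0.npz');im=D['im'];d=D['d'];c=dict(mtx=D['mtx'],R=D['R'],t=D['t'])
P=cloud(d,c);hsv=cv2.cvtColor(im,cv2.COLOR_RGB2HSV);H,S,V=[hsv[...,i].astype(int) for i in range(3)]
v,u=np.mgrid[:400,:640]
def box(u0,v0,u1,v1): return (u>=u0)&(u<=u1)&(v>=v0)&(v<=v1)
def rect(m,z,name):
    m=cv2.morphologyEx(m.astype(np.uint8),cv2.MORPH_OPEN,np.ones((2,2)))
    cs,_=cv2.findContours(m,cv2.RETR_EXTERNAL,cv2.CHAIN_APPROX_NONE)
    k=max(cs,key=cv2.contourArea)[:,0]
    if name=='tape': pass
    W=np.array([ray(a,b,c,z)[:2] for a,b in k])*1000
    (cx,cy),(w,h),a=cv2.minAreaRect(W.astype(np.float32))
    zz=np.median(P[m>0][:,2])
    M=cv2.moments(W.astype(np.float32).reshape(-1,1,2)); 
    print(name,'c',round(cx,1),round(cy,1),'wh',round(w,1),round(h,1),'ang',round(a,1),'centroid',round(M['m10']/M['m00'],1),round(M['m01']/M['m00'],1),'medz',round(zz,4),'n',m.sum())
rect(box(160,170,262,242)&(S<60)&(V>150),.008,'tile')
rect(box(420,140,535,250)&(H>95)&(H<125)&(S>100),.003,'mat')
rect(box(425,145,465,190)&(H>22)&(H<35)&(S>150),.019,'tape')
Z=P[...,2]
f=box(262,135,395,222)
print('zvals',[round(float(np.median(Z[y-2:y+3,x-2:x+3])),4) for x,y in((300,195),(329,187),(357,185),(330,170),(375,162),(280,205),(205,200),(500,200))])
rect(f&(Z>.108)&(u<314),.130,'bottletop')
rect(f&(H>70)&(H<95)&(S>110)&(u<315),.13,'bottlecap')
rect(f&(Z>.108)&(u>318)&(u<344),.124,'meter')
rect(f&(Z>.102)&(u>344),.117,'speaker')
rect(f&(Z>.045)&(Z<.075)&(v<185)&(u<364),.057,'load')
rect(f&(Z>.045)&(Z<.075)&(v<185)&(u>364),.064,'switch')
rect(f&(Z>.004)&(Z<.05)|f&(H>15)&(H<35)&(S>50)&(S<150)&(V>150),.012,'shelf')
rect(box(295,235,335,285)&(S<110)&(V<120),.0,'key')
big=np.vstack([cv2.resize(im[130:230,255:400],None,fx=5,fy=5,interpolation=cv2.INTER_CUBIC)])
cv2.imwrite('pics/crop0.png',big[:,:,::-1])
E
```

```text
tile c 520.9 327.0 wh 200.0 99.9 ang 74.9 centroid 520.8 326.9 medz 0.0092 n 3067
mat c 533.1 -338.5 wh 216.0 216.5 ang 2.5 centroid 526.4 -345.1 medz 0.0041 n 6860
tape c 601.3 -265.4 wh 57.3 60.1 ang 86.1 centroid 601.5 -265.3 medz 0.0219 n 317
zvals [0.1315, 0.1257, 0.1191, 0.0544, 0.0661, 0.0142, 0.0092, 0.0036]
bottletop c 524.3 93.9 wh 45.0 45.8 ang 88.8 centroid 524.2 93.2 medz 0.1284 n 336
bottlecap c 527.0 93.6 wh 30.4 31.6 ang 62.7 centroid 527.0 93.7 medz 0.1306 n 165
meter c 529.3 26.1 wh 50.0 47.9 ang 3.7 centroid 529.3 25.9 medz 0.1247 n 453
speaker c 536.5 -39.6 wh 51.7 50.4 ang 4.2 centroid 536.8 -39.5 medz 0.1179 n 485
load c 592.3 27.6 wh 49.0 141.9 ang 3.1 centroid 595.2 28.1 medz 0.0504 n 849
switch c 603.5 -90.4 wh 36.0 49.8 ang 88.3 centroid 603.2 -90.4 medz 0.0536 n 304
shelf c 583.9 30.5 wh 177.7 308.6 ang 3.4 centroid 582.2 35.8 medz 0.0141 n 5520
key c 372.0 83.5 wh 48.1 19.2 ang 5.4 centroid 371.1 83.9 medz 0.0151 n 461
```

View pics/crop0.png

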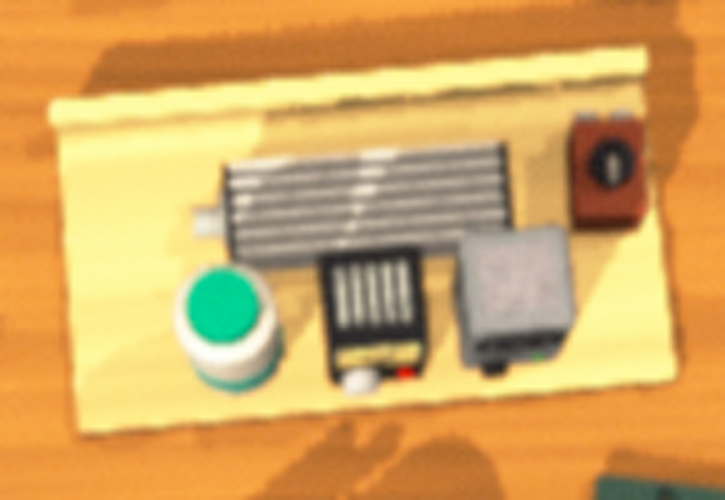

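```bash
cat > plan.py <<'E'
import sys; from h import *
# usage: plan.py step_cm  x y z ang_deg [x y z ang ...]   (metres, degrees) ; prints calls of <=5 rows
def plan(p,a,goals,step):
    for g in goals:
        q=np.array(g[:3]);b=np.radians(g[3])
        n=max(1,int(np.ceil(max(np.linalg.norm(q-p)*100/step,abs(b-a)/0.12)-1e-6)))
        print('->',g,'rows',n)
        for i in range(0,n,5):
            m=min(5,n-i); f=m/(n-i)
            d=(q-p)*f*100; X=np.array([np.cos(a),np.sin(a),0]);Zt=np.array([-np.sin(a),np.cos(a),0])
            L=np.array([d@X,-d[2],d@Zt]); y=-(b-a)*f
            print([[round(float(v),2) for v in L*k/m] for k in range(1,m+1)],[round(float(y*k/m),3) for k in range(1,m+1)])
            L=np.round(L,2);y=round(y,3)
            p=p+(L[0]*X+L[2]*Zt-np.array([0,0,L[1]]))/100; a=a-y
    return p,a
if __name__=='__main__':
    v=list(map(float,sys.argv[1:])); s=readout.read_state()
    R=np.array(s['tool_rot']);p=np.array(s['eef_pos']);a=np.arctan2(R[1,0],R[0,0])
    print('now',s['time_s'],p.round(4),np.degrees(a).round(2),'tilt',R[2,1].round(4))
    plan(p,a,[v[i:i+4] for i in range(1,len(v),4)],v[0])
E
python3 plan.py 4 0.537 -0.040 0.25 3.6
```

```text
now 0.1 [ 0.267  -0.5646  0.2556] -64.69 tilt -1.0
-> [0.537, -0.04, 0.25, 3.6] rows 15
[[-2.39, 0.04, 3.12], [-4.78, 0.07, 6.24], [-7.18, 0.11, 9.37], [-9.57, 0.15, 12.49], [-11.96, 0.19, 15.61]] [-0.079, -0.159, -0.238, -0.318, -0.397]
[[-1.0, 0.04, 3.8], [-2.0, 0.07, 7.61], [-3.0, 0.11, 11.41], [-4.0, 0.15, 15.22], [-5.0, 0.19, 19.02]] [-0.079, -0.159, -0.238, -0.318, -0.397]
[[0.55, 0.04, 3.9], [1.1, 0.07, 7.79], [1.65, 0.11, 11.69], [2.2, 0.14, 15.58], [2.76, 0.18, 19.48]] [-0.08, -0.159, -0.239, -0.318, -0.398]
```

apply_moves(
  linear=[
    [-2.4,0,3.1],
    [-4.8,0.1,6.2],
    [-7.2,0.1,9.4],
    [-9.6,0.1,12.5],
    [-12,0.2,15.6],
  ],
  yaw=[-0.08,-0.16,-0.24,-0.32,-0.4],
  gripper=7.5,
  newtons=40,
)

```text
time_s: 0.52
eef_pos: [0.3573, -0.388, 0.2542]
tool_rot: [[0.748, -0.0, 0.663], [-0.663, 0.0, 0.748], [-0.0, -1.0, -0.0]]
force: [0.6, -0.7, -0.4]
gripper_width: 0.88
```

apply_moves(
  linear=[
    [-1,0,3.8],
    [-2,0.1,7.6],
    [-3,0.1,11.4],
    [-4,0.1,15.2],
    [-5,0.2,19],
  ],
  yaw=[-0.08,-0.16,-0.24,-0.32,-0.4],
)

```text
time_s: 0.93
eef_pos: [0.4466, -0.213, 0.2524]
tool_rot: [[0.948, 0.0, 0.32], [-0.32, -0.0, 0.948], [0.0, -1.0, -0.0]]
force: [0.4, -0.3, 0.0]
gripper_width: 0.88
```

apply_moves(
  linear=[
    [0.5,0,3.9],
    [1.1,0.1,7.8],
    [1.6,0.1,11.7],
    [2.2,0.1,15.6],
    [2.8,0.2,19.5],
  ],
  yaw=[-0.08,-0.16,-0.24,-0.32,-0.4],
)

```text
time_s: 1.35
eef_pos: [0.5361, -0.0376, 0.2503]
tool_rot: [[0.997, -0.0, -0.074], [0.074, -0.0, 0.997], [-0.0, -1.0, -0.0]]
force: [0.4, -1.1, -0.5]
gripper_width: 0.877
```

apply_moves(
  linear=[
    [0,0,0],
    [0,0,0],
    [0,0,0],
  ],
  yaw=[0,0,0],
)

```text
time_s: 1.6
eef_pos: [0.5353, -0.0399, 0.2498]
tool_rot: [[0.998, -0.001, -0.07], [0.07, -0.0, 0.998], [-0.001, -1.0, -0.0]]
force: [0.3, -0.8, -0.7]
gripper_width: 0.884
```

```bash
cat >> h.py <<'E'
def wproj(X,c):
    K=np.array(c['mtx']);q=np.array(c['R'])@np.asarray(X)+np.array(c['t']);r=np.hypot(q[0],q[1]);th=np.arctan2(r,q[2])
    return K[0,2]+K[0,0]*th*q[0]/r, K[1,2]+K[1,1]*th*q[1]/r
def corners(x,y,z,a,dx,dy):
    a=np.radians(a);X=np.array([np.cos(a),np.sin(a)]);Y=np.array([-X[1],X[0]])
    return [np.r_[np.array([x,y])+s*X*dx/2+t*Y*dy/2,z] for s,t in((1,1),(1,-1),(-1,-1),(-1,1))]
def overlay(fn,things,crop=None):
    im,d,c=snap('wrist');im=im[:,:,::-1].copy()
    for k in things:
        q=np.array([wproj(p,c) for p in corners(*k)])
        cv2.polylines(im,[np.int32(np.round(q*8))],True,(0,0,255),1,cv2.LINE_AA,3)
    cv2.imwrite('pics/'+fn,im)
E
python3 - <<'E'
from h import *
overlay('w1.png',[(.538,-.0395,.117,3.6,.048,.050),(.531,.026,.124,3.6,.046,.048),(.527,.0937,.130,3.6,.036,.036),(.594,.0276,.057,3.6,.046,.14)])
E
python3 plan.py 4 0.538 -0.040 0.102 3.6
```

```text
now 1.65 [ 0.5352 -0.0407  0.2499] 3.94 tilt -1.0
-> [0.538, -0.04, 0.102, 3.6] rows 4
[[0.07, 3.7, 0.01], [0.14, 7.4, 0.03], [0.21, 11.09, 0.04], [0.28, 14.79, 0.05]] [0.001, 0.003, 0.004, 0.006]
```

View pics/w1.png

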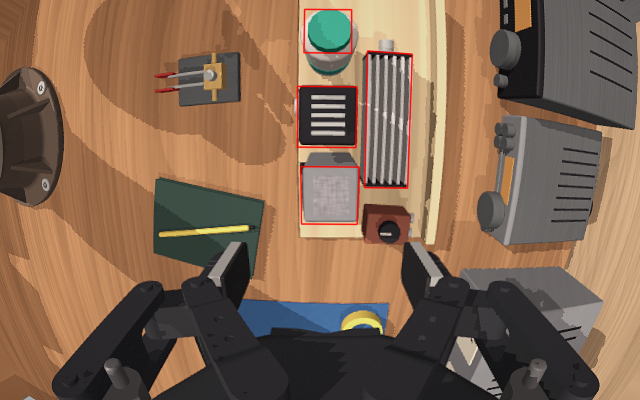

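apply_moves(
  linear=[
    [0.3,3.5,0],
    [0.3,7,0],
    [0.3,10.5,0],
    [0.3,13,0],
    [0.3,14.8,0],
  ],
  yaw=[0,0,0,0,0],
)

```text
time_s: 2.07
eef_pos: [0.5368, -0.0414, 0.0998]
tool_rot: [[0.998, -0.003, -0.067], [0.067, -0.001, 0.998], [-0.003, -1.0, -0.001]]
force: [-0.4, -0.3, -0.1]
gripper_width: 0.877
```

apply_moves(
  linear=[
    [0,0,0],
    [0,0,0],
    [0,0,0],
    [0,0,0],
    [0,0,0],
  ],
  yaw=[0,0,0,0,0],
  gripper=3.5,
)

```text
time_s: 2.48
eef_pos: [0.5392, -0.0395, 0.1034]
tool_rot: [[0.998, 0.002, -0.07], [0.07, -0.0, 0.998], [0.002, -1.0, -0.0]]
force: [0.6, -0.3, -3.7]
gripper_width: 0.558
```

apply_moves(
  linear=[
    [0,0,0],
    [0,0,0],
    [0,0,0],
    [0,0,0],
  ],
  yaw=[0,0,0,0],
)

```text
time_s: 2.82
eef_pos: [0.539, -0.0392, 0.1028]
tool_rot: [[0.997, 0.001, -0.071], [0.071, -0.0, 0.997], [0.001, -1.0, -0.0]]
force: [-0.3, -0.8, 3.5]
gripper_width: 0.561
```

```bash
python3 plan.py 3 0.539 -0.04 0.25 3.6 0.585 -0.395 0.25 3.6  0.585 -0.395 0.095 3.6
```

```text
now 2.8167 [ 0.539  -0.0392  0.1028] 4.06 tilt -1.0
-> [0.539, -0.04, 0.25, 3.6] rows 5
[[-0.0, -2.94, -0.02], [-0.0, -5.89, -0.03], [-0.0, -8.83, -0.05], [-0.0, -11.78, -0.06], [-0.0, -14.72, -0.08]] [0.002, 0.003, 0.005, 0.006, 0.008]
-> [0.585, -0.395, 0.25, 3.6] rows 12
[[0.2, 0.0, -2.98], [0.39, 0.0, -5.95], [0.59, 0.0, -8.93], [0.79, 0.0, -11.91], [0.98, 0.0, -14.88]] [0.0, 0.0, 0.0, 0.0, 0.0]
[[0.2, 0.0, -2.98], [0.39, 0.0, -5.95], [0.59, 0.0, -8.93], [0.79, 0.0, -11.91], [0.98, 0.0, -14.88]] [0.0, 0.0, 0.0, 0.0, 0.0]
[[0.2, 0.0, -2.98], [0.4, 0.0, -5.96]] [0.0, 0.0]
-> [0.585, -0.395, 0.095, 3.6] rows 6
[[-0.0, 2.58, 0.0], [-0.0, 5.17, 0.0], [-0.0, 7.75, 0.0], [-0.0, 10.33, 0.0], [-0.0, 12.92, 0.0]] [0.0, 0.0, 0.0, 0.0, 0.0]
[[-0.0, 2.58, 0.0]] [0.0]
```

apply_moves(
  linear=[
    [0,-1.5,0],
    [0,-4.5,0],
    [0,-8,0],
    [0,-11.5,0],
    [0,-14.7,-0.1],
  ],
  yaw=[0,0,0,0,0],
)

```text
time_s: 3.23
eef_pos: [0.5385, -0.0397, 0.2511]
tool_rot: [[0.997, 0.0, -0.072], [0.072, 0.0, 0.997], [0.0, -1.0, 0.0]]
force: [1.3, 0.4, -3.7]
gripper_width: 0.55
```

apply_moves(
  linear=[
    [0.1,0,-2],
    [0.3,0,-5],
    [0.5,0,-8],
    [0.7,0,-11],
    [0.9,0,-14],
  ],
  yaw=[0,0,0,0,0],
)

```text
time_s: 3.65
eef_pos: [0.5575, -0.1804, 0.2492]
tool_rot: [[0.997, -0.0, -0.071], [0.071, -0.0, 0.997], [-0.0, -1.0, -0.0]]
force: [0.9, -0.3, -3.4]
gripper_width: 0.555
```

apply_moves(
  linear=[
    [0.2,0,-3],
    [0.4,0,-6],
    [0.6,0,-9],
    [0.8,0,-12],
    [1,0,-15],
  ],
  yaw=[0,0,0,0,0],
)

```text
time_s: 4.07
eef_pos: [0.578, -0.3294, 0.2488]
tool_rot: [[0.997, -0.001, -0.071], [0.071, 0.0, 0.997], [-0.001, -1.0, 0.0]]
force: [2.2, -0.2, -2.6]
gripper_width: 0.556
```

apply_moves(
  linear=[
    [0.2,0,-3],
    [0.4,0,-5.2],
    [0.5,0,-6.5],
    [0.5,0,-6.7],
    [0.5,0,-6.7],
  ],
  yaw=[0,0,0,0,0],
)

```text
time_s: 4.48
eef_pos: [0.5875, -0.3952, 0.2483]
tool_rot: [[0.998, -0.001, -0.069], [0.069, 0.001, 0.998], [-0.001, -1.0, 0.001]]
force: [-0.4, 0.0, -3.8]
gripper_width: 0.556
```

apply_moves(
  linear=[
    [0,2,0],
    [0,5,0],
    [0,8,0],
    [0,10.5,0],
    [0,12.5,0],
  ],
  yaw=[0,0,0,0,0],
)

```text
time_s: 4.9
eef_pos: [0.5875, -0.3919, 0.1221]
tool_rot: [[0.997, -0.002, -0.073], [0.073, 0.002, 0.997], [-0.002, -1.0, 0.002]]
force: [1.2, -1.1, -2.7]
gripper_width: 0.556
```

apply_moves(
  linear=[
    [0,0.5,0],
    [0,1,0],
    [0,1.3,0],
    [0,1.3,0],
    [0,1.3,0],
  ],
  yaw=[0,0,0,0,0],
)

```text
time_s: 5.32
eef_pos: [0.5888, -0.3946, 0.1128]
tool_rot: [[0.997, 0.002, -0.071], [0.071, -0.001, 0.997], [0.002, -1.0, -0.001]]
force: [-0.3, -0.7, -3.9]
gripper_width: 0.557
```

apply_moves(
  linear=[
    [0,0.5,0],
    [0,1,0],
    [0,1.4,0],
    [0,1.7,0],
    [0,1.8,0],
  ],
  yaw=[0,0,0,0,0],
)

```text
time_s: 5.73
eef_pos: [0.5881, -0.3945, 0.0938]
tool_rot: [[0.997, 0.0, -0.071], [0.071, -0.0, 0.997], [0.0, -1.0, -0.0]]
force: [-2.8, 1.7, 10.2]
gripper_width: 0.557
```

apply_moves(
  linear=[
    [0,0,0],
    [0,0,0],
    [0,0,0],
  ],
  yaw=[0,0,0],
)

```text
time_s: 5.98
eef_pos: [0.5881, -0.3945, 0.0938]
tool_rot: [[0.997, 0.0, -0.071], [0.071, -0.0, 0.997], [0.0, -1.0, -0.0]]
force: [-3.4, 0.9, 4.5]
gripper_width: 0.556
```

apply_moves(
  linear=[
    [0,0,0],
    [0,0,0],
    [0,0,0],
    [0,0,0],
  ],
  yaw=[0,0,0,0],
  gripper=7.2,
)

```text
time_s: 6.32
eef_pos: [0.5882, -0.3946, 0.0932]
tool_rot: [[0.997, 0.0, -0.071], [0.071, -0.0, 0.997], [0.0, -1.0, -0.0]]
force: [0.8, -0.7, -0.2]
gripper_width: 0.844
```

apply_moves(
  linear=[
    [0,-2,0],
    [0,-5.5,0],
    [0,-9,0],
    [0,-12.5,0],
    [0,-15.6,0],
  ],
  yaw=[0,0,0,0,0],
)

```text
time_s: 6.73
eef_pos: [0.5883, -0.3945, 0.2517]
tool_rot: [[0.997, 0.001, -0.071], [0.071, -0.001, 0.997], [0.001, -1.0, -0.001]]
force: [0.1, 0.1, 0.8]
gripper_width: 0.841
```

```bash
python3 plan.py 4 0.531 0.026 0.25 3.6 0.531 0.026 0.103 3.6
```

```text
now 6.7333 [ 0.5883 -0.3945  0.2517] 4.07 tilt -1.0
-> [0.531, 0.026, 0.25, 3.6] rows 11
[[-0.25, 0.02, 3.85], [-0.5, 0.03, 7.7], [-0.74, 0.05, 11.55], [-0.99, 0.06, 15.4], [-1.24, 0.08, 19.25]] [0.001, 0.001, 0.002, 0.003, 0.004]
[[-0.26, 0.02, 3.85], [-0.53, 0.03, 7.7], [-0.79, 0.05, 11.55], [-1.05, 0.06, 15.4], [-1.32, 0.08, 19.25]] [0.001, 0.001, 0.002, 0.003, 0.004]
[[-0.28, 0.01, 3.85]] [0.0]
-> [0.531, 0.026, 0.103, 3.6] rows 4
[[0.0, 3.68, -0.0], [0.0, 7.35, -0.0], [0.0, 11.03, -0.0], [0.0, 14.7, -0.0]] [0.0, 0.0, 0.0, 0.0]
```

apply_moves(
  linear=[
    [-0.2,0,3.5],
    [-0.5,0,7.5],
    [-0.7,0,11.5],
    [-1,0.1,15.4],
    [-1.2,0.1,19.2],
  ],
  yaw=[0,0,0,0,0.008],
)

```text
time_s: 7.15
eef_pos: [0.5618, -0.2019, 0.2483]
tool_rot: [[0.998, 0.0, -0.063], [0.063, -0.0, 0.998], [0.0, -1.0, -0.0]]
force: [0.5, -0.2, 0.1]
gripper_width: 0.845
```

apply_moves(
  linear=[
    [-0.3,0,3.8],
    [-0.6,0,7.7],
    [-0.8,0,11.6],
    [-1.1,0.1,15.4],
    [-1.4,0.1,19.3],
  ],
  yaw=[0,0,0,0,0],
)

```text
time_s: 7.57
eef_pos: [0.5359, -0.0106, 0.2474]
tool_rot: [[0.998, 0.001, -0.063], [0.063, -0.0, 0.998], [0.001, -1.0, -0.0]]
force: [0.6, 0.8, 0.0]
gripper_width: 0.842
```

apply_moves(
  linear=[
    [-0.3,0,3.4],
    [-0.3,0,3.9],
    [-0.3,0,3.9],
    [-0.3,0,3.9],
  ],
  yaw=[0,0,0,0],
)

```text
time_s: 7.9
eef_pos: [0.5311, 0.0261, 0.2473]
tool_rot: [[0.998, 0.0, -0.063], [0.063, -0.001, 0.998], [0.0, -1.0, -0.001]]
force: [0.5, -0.3, -1.1]
gripper_width: 0.843
```

```bash
python3 plan.py 4 0.531 0.026 0.103 3.6
```

```text
now 7.9 [0.5311 0.0261 0.2473] 3.63 tilt -1.0
-> [0.531, 0.026, 0.103, 3.6] rows 4
[[-0.0, 3.61, -0.0], [-0.01, 7.22, -0.01], [-0.01, 10.83, -0.01], [-0.01, 14.43, -0.01]] [0.0, 0.0, 0.0, 0.001]
```

apply_moves(
  linear=[
    [0,3.5,0],
    [0,7,0],
    [0,10.5,0],
    [0,13,0],
    [0,14.5,0],
  ],
  yaw=[0,0,0,0,0],
)

```text
time_s: 8.32
eef_pos: [0.5297, 0.0237, 0.0991]
tool_rot: [[0.998, -0.004, -0.06], [0.06, -0.001, 0.998], [-0.004, -1.0, -0.001]]
force: [-0.6, -0.8, 0.1]
gripper_width: 0.844
```

apply_moves(
  linear=[
    [0,0,0],
    [0,0,0],
    [0,0,0],
    [0,0,0],
    [0,0,0],
  ],
  yaw=[0,0,0,0,0],
  gripper=3.3,
)

```text
time_s: 8.73
eef_pos: [0.5314, 0.0262, 0.1033]
tool_rot: [[0.998, 0.001, -0.062], [0.062, -0.0, 0.998], [0.001, -1.0, -0.0]]
force: [-0.5, 0.3, -4.1]
gripper_width: 0.532
```

apply_moves(
  linear=[
    [0,0,0],
    [0,0,0],
    [0,0,0],
    [0,0,0],
  ],
  yaw=[0,0,0,0],
)

```text
time_s: 9.07
eef_pos: [0.531, 0.0266, 0.1025]
tool_rot: [[0.998, 0.0, -0.063], [0.063, -0.0, 0.998], [0.0, -1.0, -0.0]]
force: [-0.1, -0.5, -2.6]
gripper_width: 0.537
```

apply_moves(
  linear=[
    [0,-1.5,0],
    [0,-4.5,0],
    [0,-8,0],
    [0,-11.5,0],
    [0,-14.7,0],
  ],
  yaw=[0,0,0,0,0],
)

```text
time_s: 9.48
eef_pos: [0.5307, 0.0268, 0.2513]
tool_rot: [[0.998, 0.0, -0.063], [0.063, 0.0, 0.998], [0.0, -1.0, 0.0]]
force: [1.2, 0.4, -3.2]
gripper_width: 0.53
```

apply_moves(
  linear=[
    [-0.4,0,-2],
    [-0.9,0,-5],
    [-1.5,0,-8],
    [-2,0,-11],
    [-2.6,0,-14],
  ],
  yaw=[0,0,0,0,0],
)

```text
time_s: 9.9
eef_pos: [0.5133, -0.116, 0.2494]
tool_rot: [[0.998, 0.0, -0.063], [0.063, -0.0, 0.998], [0.0, -1.0, -0.0]]
force: [0.8, 0.9, -3.8]
gripper_width: 0.536
```

apply_moves(
  linear=[
    [-0.6,0,-3],
    [-1.1,0,-6],
    [-1.7,0,-9],
    [-2.2,0,-12],
    [-2.8,0,-15],
  ],
  yaw=[0,0,0,0,0],
)

```text
time_s: 10.32
eef_pos: [0.4948, -0.2675, 0.2493]
tool_rot: [[0.998, -0.0, -0.063], [0.063, -0.0, 0.998], [-0.0, -1.0, -0.0]]
force: [0.7, 0.2, -4.0]
gripper_width: 0.534
```

apply_moves(
  linear=[
    [-0.6,0,-3],
    [-1.1,0,-6],
    [-1.7,0,-9],
    [-2.2,0,-11.5],
    [-2.3,0,-12.7],
  ],
  yaw=[0,0,0,0,0],
)

```text
time_s: 10.73
eef_pos: [0.4782, -0.3987, 0.2488]
tool_rot: [[0.998, -0.002, -0.058], [0.058, -0.002, 0.998], [-0.002, -1.0, -0.002]]
force: [-0.1, -0.6, -3.4]
gripper_width: 0.534
```

apply_moves(
  linear=[
    [0,0.5,0],
    [0,3,0],
    [0,6,0],
    [0,9,0],
    [0,11.5,0],
  ],
  yaw=[0,0,0,0,0],
)

```text
time_s: 11.15
eef_pos: [0.4803, -0.3923, 0.1323]
tool_rot: [[0.998, -0.001, -0.065], [0.065, 0.002, 0.998], [-0.001, -1.0, 0.002]]
force: [-0.4, -1.1, -3.6]
gripper_width: 0.537
```

apply_moves(
  linear=[
    [0,1,0],
    [0,1.8,0],
    [0,1.8,0],
    [0,1.8,0],
  ],
  yaw=[0,0,0,0],
)

```text
time_s: 11.48
eef_pos: [0.4812, -0.3943, 0.1173]
tool_rot: [[0.998, 0.001, -0.063], [0.063, -0.001, 0.998], [0.001, -1.0, -0.001]]
force: [-0.4, 1.1, -4.1]
gripper_width: 0.531
```

apply_moves(
  linear=[
    [0,0.6,0],
    [0,1.3,0],
    [0,1.9,0],
    [0,2.2,0],
    [0,2.3,0],
  ],
  yaw=[0,0,0,0,0],
)

```text
time_s: 11.9
eef_pos: [0.48, -0.3945, 0.0934]
tool_rot: [[0.998, -0.001, -0.063], [0.063, 0.0, 0.998], [-0.001, -1.0, 0.0]]
force: [-3.5, 0.9, 8.5]
gripper_width: 0.534
```

apply_moves(
  linear=[
    [0,0,0],
    [0,0,0],
    [0,0,0],
  ],
  yaw=[0,0,0],
)

```text
time_s: 12.15
eef_pos: [0.48, -0.3943, 0.0935]
tool_rot: [[0.998, -0.0, -0.063], [0.063, 0.0, 0.998], [-0.0, -1.0, 0.0]]
force: [-2.0, 2.0, 1.0]
gripper_width: 0.536
```

apply_moves(
  linear=[
    [0,0,0],
    [0,0,0],
    [0,0,0],
    [0,0,0],
  ],
  yaw=[0,0,0,0],
  gripper=7.2,
)

```text
time_s: 12.48
eef_pos: [0.4806, -0.3945, 0.0934]
tool_rot: [[0.998, 0.001, -0.063], [0.063, -0.0, 0.998], [0.001, -1.0, -0.0]]
force: [0.7, 0.7, 0.1]
gripper_width: 0.846
```

apply_moves(
  linear=[
    [0,-2,0],
    [0,-5.5,0],
    [0,-9,0],
    [0,-12.5,0],
    [0,-15.6,0],
  ],
  yaw=[0,0,0,0,0],
)

```text
time_s: 12.9
eef_pos: [0.4806, -0.3944, 0.2518]
tool_rot: [[0.998, 0.001, -0.063], [0.063, -0.001, 0.998], [0.001, -1.0, -0.001]]
force: [-0.1, -0.6, 1.0]
gripper_width: 0.846
```

apply_moves(
  linear=[
    [0.6,0,3.5],
    [1.2,0,7.4],
    [1.8,0,11.1],
    [2.4,0,14.9],
    [2.9,0,18.6],
  ],
  yaw=[0,0,0,0,0],
)

```text
time_s: 13.32
eef_pos: [0.4976, -0.2051, 0.2496]
tool_rot: [[0.998, 0.001, -0.063], [0.063, -0.0, 0.998], [0.001, -1.0, -0.0]]
force: [0.9, -0.1, -0.2]
gripper_width: 0.844
```

apply_moves(
  linear=[
    [0.6,0,3.7],
    [1.2,0,7.4],
    [1.8,0,11.1],
    [2.4,0,14.9],
    [2.9,0,18.6],
  ],
  yaw=[0,0,0,0,0],
)

```text
time_s: 13.73
eef_pos: [0.5149, -0.0175, 0.2497]
tool_rot: [[0.998, 0.001, -0.063], [0.063, -0.0, 0.998], [0.001, -1.0, -0.0]]
force: [0.5, 0.7, 0.6]
gripper_width: 0.842
```

apply_moves(
  linear=[
    [0.6,0,3.7],
    [1.2,0,7.4],
    [1.8,0,10.5],
    [1.8,0,11.1],
    [1.8,0,11.1],
  ],
  yaw=[0,0,0,0,0],
)

```text
time_s: 14.15
eef_pos: [0.5255, 0.0956, 0.2495]
tool_rot: [[0.998, 0.0, -0.068], [0.068, 0.001, 0.998], [0.001, -1.0, 0.001]]
force: [-0.5, -0.2, -0.3]
gripper_width: 0.843
```

apply_moves(
  linear=[
    [0,0,0],
    [0,0,0],
  ],
  yaw=[0,0],
)

```text
time_s: 14.32
eef_pos: [0.5259, 0.0905, 0.2491]
tool_rot: [[0.998, -0.0, -0.061], [0.061, -0.001, 0.998], [-0.0, -1.0, -0.001]]
force: [0.4, 0.3, -0.1]
gripper_width: 0.841
```

```bash
python3 plan.py 4 0.527 0.0937 0.103 3.6; python3 - <<'E'
from h import *
overlay('w2.png',[(.527,.0937,.130,3.6,.036,.036),(.594,.0276,.057,3.6,.046,.14)])
im,d,c=snap('top','top1.png')
E
```

```text
now 14.3167 [0.5259 0.0905 0.2491] 3.48 tilt -1.0
-> [0.527, 0.0937, 0.103, 3.6] rows 4
[[0.03, 3.65, 0.08], [0.07, 7.31, 0.16], [0.1, 10.96, 0.23], [0.13, 14.61, 0.31]] [-0.001, -0.001, -0.002, -0.002]
```

View pics/top1.png

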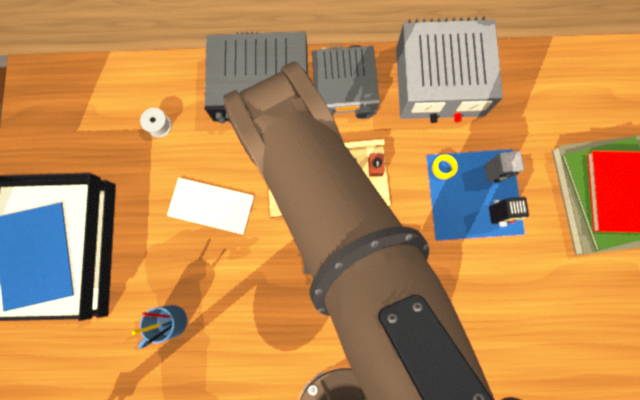

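apply_moves(
  linear=[
    [0.1,3.5,0],
    [0.1,7,0],
    [0.1,10.5,0],
    [0.1,13,0],
    [0.1,14.6,0],
  ],
  yaw=[0,0,0,0,0],
)

```text
time_s: 14.83
eef_pos: [0.5255, 0.0904, 0.1005]
tool_rot: [[0.998, -0.003, -0.061], [0.061, -0.001, 0.998], [-0.003, -1.0, -0.001]]
force: [0.9, -0.1, 0.9]
gripper_width: 0.836
```

apply_moves(
  linear=[
    [0,0,0],
    [0,0,0],
    [0,0,0],
  ],
  yaw=[0,0,0],
)

```text
time_s: 15.08
eef_pos: [0.5276, 0.0921, 0.1044]
tool_rot: [[0.998, 0.002, -0.062], [0.062, 0.0, 0.998], [0.002, -1.0, 0.0]]
force: [-0.1, -0.1, 0.8]
gripper_width: 0.842
```

```bash
python3 - <<'E'
from h import *
print(readout.read_state()['eef_pos'])
overlay('w3.png',[(.527,.0937,.130,3.6,.036,.036)])
E
```

```text
[0.52759848 0.09209545 0.10444877]
```

View pics/w3.png

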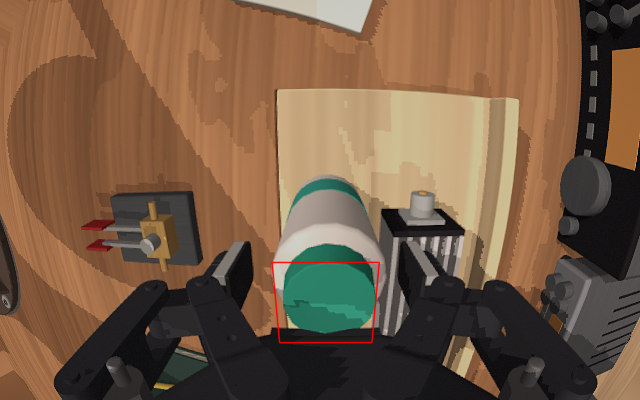

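apply_moves(
  linear=[
    [0,0.1,0.2],
    [0,0.1,0.2],
    [0,0.1,0.2],
    [0,0.1,0.2],
    [0,0.1,0.2],
  ],
  yaw=[0,0,0,0,0],
  gripper=3.5,
  newtons=30,
)

```text
time_s: 15.55
eef_pos: [0.5275, 0.0949, 0.1035]
tool_rot: [[0.998, 0.002, -0.063], [0.063, 0.0, 0.998], [0.002, -1.0, 0.0]]
force: [0.1, 0.5, 6.0]
gripper_width: 0.551
```

apply_moves(
  linear=[
    [0,0,0],
    [0,0,0],
    [0,0,0],
    [0,0,0],
    [0,0,0],
  ],
  yaw=[0,0,0,0,0],
)

```text
time_s: 15.97
eef_pos: [0.5275, 0.0949, 0.1035]
tool_rot: [[0.998, 0.002, -0.063], [0.063, 0.0, 0.998], [0.002, -1.0, 0.0]]
force: [0.7, 0.1, 6.0]
gripper_width: 0.555
```

apply_moves(
  linear=[
    [0,0,0],
    [0,0,0],
  ],
  yaw=[0,0],
)

```text
time_s: 16.13
eef_pos: [0.5275, 0.0949, 0.1035]
tool_rot: [[0.998, 0.002, -0.063], [0.063, 0.0, 0.998], [0.002, -1.0, 0.0]]
force: [0.5, -0.4, 6.7]
gripper_width: 0.554
```

apply_moves(
  linear=[
    [0,-1.5,0],
    [0,-4.5,0],
    [0,-8,0],
    [0,-11.5,0],
    [0,-14.7,0],
  ],
  yaw=[0,0,0,0,0],
)

```text
time_s: 16.55
eef_pos: [0.5263, 0.0946, 0.2515]
tool_rot: [[0.998, 0.0, -0.063], [0.063, 0.0, 0.998], [0.0, -1.0, 0.0]]
force: [0.5, 0.3, -1.2]
gripper_width: 0.554
```

apply_moves(
  linear=[
    [-0.4,0,-2],
    [-0.9,0,-5],
    [-1.5,0,-8],
    [-2,0,-11],
    [-2.6,0,-14],
  ],
  yaw=[0,0,0,0,0],
)

```text
time_s: 16.97
eef_pos: [0.509, -0.0481, 0.2496]
tool_rot: [[0.998, 0.0, -0.063], [0.063, -0.0, 0.998], [0.0, -1.0, -0.0]]
force: [0.6, -0.4, -1.4]
gripper_width: 0.554
```

apply_moves(
  linear=[
    [-0.6,0,-3],
    [-1.1,0,-6],
    [-1.7,0,-9],
    [-2.2,0,-12],
    [-2.8,0,-15],
  ],
  yaw=[0,0,0,0,0],
)

```text
time_s: 17.38
eef_pos: [0.4904, -0.1997, 0.2496]
tool_rot: [[0.998, 0.0, -0.063], [0.063, -0.0, 0.998], [0.0, -1.0, -0.0]]
force: [-0.1, -0.1, -1.5]
gripper_width: 0.55
```

apply_moves(
  linear=[
    [-0.6,0,-3],
    [-1.1,0,-6],
    [-1.5,0,-8],
    [-1.7,0,-9.2],
    [-1.7,0,-9.2],
  ],
  yaw=[0,0,0,0,0],
)

```text
time_s: 17.8
eef_pos: [0.4788, -0.2941, 0.2491]
tool_rot: [[0.998, -0.001, -0.059], [0.059, -0.001, 0.998], [-0.001, -1.0, -0.001]]
force: [-0.4, 0.0, -1.6]
gripper_width: 0.552
```

apply_moves(
  linear=[
    [0,0.5,0],
    [0,3,0],
    [0,6,0],
    [0,9,0],
    [0,11.5,0],
  ],
  yaw=[0,0,0,0,0],
)

```text
time_s: 18.22
eef_pos: [0.4799, -0.2884, 0.1326]
tool_rot: [[0.998, -0.0, -0.066], [0.066, 0.002, 0.998], [-0.0, -1.0, 0.002]]
force: [-0.4, -0.4, -2.3]
gripper_width: 0.556
```

apply_moves(
  linear=[
    [0,1,0],
    [0,1.8,0],
    [0,1.8,0],
    [0,1.8,0],
    [0,1.8,0],
  ],
  yaw=[0,0,0,0,0],
)

```text
time_s: 18.63
eef_pos: [0.4809, -0.2913, 0.1178]
tool_rot: [[0.998, 0.002, -0.063], [0.063, -0.001, 0.998], [0.002, -1.0, -0.001]]
force: [1.2, -0.1, -1.6]
gripper_width: 0.553
```

apply_moves(
  linear=[
    [0,0.6,0],
    [0,1.3,0],
    [0,1.9,0],
    [0,2.2,0],
    [0,2.3,0],
  ],
  yaw=[0,0,0,0,0],
)

```text
time_s: 19.05
eef_pos: [0.4805, -0.2913, 0.0939]
tool_rot: [[0.998, 0.001, -0.063], [0.063, -0.001, 0.998], [0.001, -1.0, -0.001]]
force: [-3.3, 2.4, 19.7]
gripper_width: 0.553
```

apply_moves(
  linear=[
    [0,0,0],
    [0,0,0],
    [0,0,0],
  ],
  yaw=[0,0,0],
)

```text
time_s: 19.3
eef_pos: [0.4804, -0.2914, 0.094]
tool_rot: [[0.998, 0.001, -0.063], [0.063, -0.001, 0.998], [0.001, -1.0, -0.001]]
force: [-1.1, 1.0, 8.7]
gripper_width: 0.554
```

apply_moves(
  linear=[
    [0,0,0],
    [0,0,0],
    [0,0,0],
    [0,0,0],
  ],
  yaw=[0,0,0,0],
  gripper=7.2,
)

```text
time_s: 19.63
eef_pos: [0.4797, -0.2912, 0.0931]
tool_rot: [[0.998, -0.0, -0.063], [0.063, 0.0, 0.998], [-0.0, -1.0, 0.0]]
force: [0.2, -0.2, -0.7]
gripper_width: 0.841
```

apply_moves(
  linear=[
    [0,-2,0],
    [0,-5.5,0],
    [0,-9,0],
    [0,-12.5,0],
    [0,-15.6,0],
  ],
  yaw=[0,0,0,0,0],
)

```text
time_s: 20.05
eef_pos: [0.4798, -0.2911, 0.2515]
tool_rot: [[0.998, 0.001, -0.063], [0.063, -0.0, 0.998], [0.001, -1.0, -0.0]]
force: [1.2, -0.1, -0.5]
gripper_width: 0.836
```

apply_moves(
  linear=[
    [1.5,0,2.5],
    [3.3,0,5.5],
    [5.1,0,8.5],
    [6.9,0,11.5],
    [8.7,0,14.5],
  ],
  yaw=[0,0,0,0,0],
)

```text
time_s: 20.47
eef_pos: [0.5579, -0.1397, 0.2493]
tool_rot: [[0.998, 0.0, -0.062], [0.062, -0.0, 0.998], [0.0, -1.0, -0.0]]
force: [0.3, -0.3, 0.5]
gripper_width: 0.841
```

apply_moves(
  linear=[
    [1.5,0,2.5],
    [3,0,5],
    [4,0,6.8],
    [4,0,6.8],
    [4,0,6.8],
  ],
  yaw=[0,0,0,0,0],
)

```text
time_s: 20.88
eef_pos: [0.5933, -0.0692, 0.2489]
tool_rot: [[0.998, -0.0, -0.066], [0.066, 0.0, 0.998], [-0.0, -1.0, 0.0]]
force: [-0.3, -1.0, -0.3]
gripper_width: 0.844
```

apply_moves(
  linear=[
    [0,0,0],
    [0,0,0],
    [0,0,0],
    [0,0,0],
    [0,0,0],
  ],
  yaw=[0,0,0,0,0],
)

```text
time_s: 21.3
eef_pos: [0.593, -0.0715, 0.2494]
tool_rot: [[0.998, 0.0, -0.062], [0.062, -0.0, 0.998], [0.0, -1.0, -0.0]]
force: [0.2, 0.4, 0.1]
gripper_width: 0.84
```

```bash
python3 - <<'E'
from h import *
print(readout.read_state()['eef_pos'])
overlay('w4.png',[(.594,.0276,.057,3.6,.046,.14)])
im,d,c=snap('side','side1.png')
E
```

```text
[ 0.59295684 -0.07148193  0.24936366]
```

View pics/w4.png

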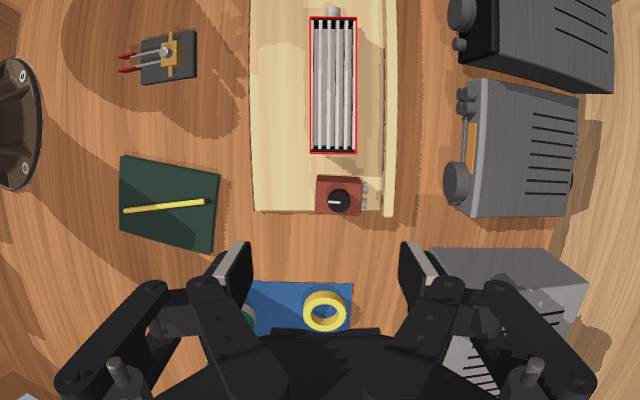

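View pics/side1.png

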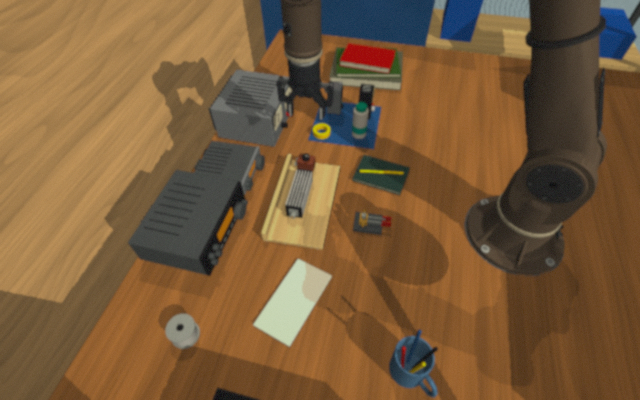

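apply_moves(
  linear=[
    [0.2,0,2.5],
    [0.4,0,5.5],
    [0.6,0,8.5],
    [0.7,0,9.8],
    [0.7,0,9.8],
  ],
  yaw=[0,0,0,0,0],
)

```text
time_s: 21.82
eef_pos: [0.5936, 0.0323, 0.2496]
tool_rot: [[0.998, 0.0, -0.069], [0.069, 0.002, 0.998], [0.0, -1.0, 0.002]]
force: [-0.1, 0.4, -0.1]
gripper_width: 0.841
```

apply_moves(
  linear=[
    [0,2,0],
    [0,5,0],
    [0,8,0],
    [0,10,0],
    [0,12,0],
  ],
  yaw=[0,0,0,0,0],
)

```text
time_s: 22.23
eef_pos: [0.5936, 0.0259, 0.1277]
tool_rot: [[0.998, -0.001, -0.062], [0.062, -0.001, 0.998], [-0.001, -1.0, -0.001]]
force: [0.2, -0.0, 0.1]
gripper_width: 0.842
```

apply_moves(
  linear=[
    [0,0,0],
    [0,0,0],
    [0,0,0],
    [0,0,0],
    [0,0,0],
  ],
  yaw=[0,0,0,0,0],
)

```text
time_s: 22.65
eef_pos: [0.5949, 0.0275, 0.1308]
tool_rot: [[0.998, 0.002, -0.063], [0.063, 0.0, 0.998], [0.002, -1.0, -0.0]]
force: [0.6, 1.0, 0.7]
gripper_width: 0.846
```

```bash
python3 plan.py 2 .5937 .027 .047 3.6; python3 - <<'E'
from h import *
overlay('w5.png',[(.5937,.027,.057,3.6,.046,.14)])
E
```

```text
now 22.65 [0.5949 0.0275 0.1308] 3.59 tilt -1.0
-> [0.5937, 0.027, 0.047, 3.6] rows 5
[[-0.02, 1.68, -0.01], [-0.05, 3.35, -0.02], [-0.07, 5.03, -0.02], [-0.1, 6.7, -0.03], [-0.12, 8.38, -0.04]] [-0.0, -0.0, -0.0, -0.0, -0.0]
```

View pics/w5.png

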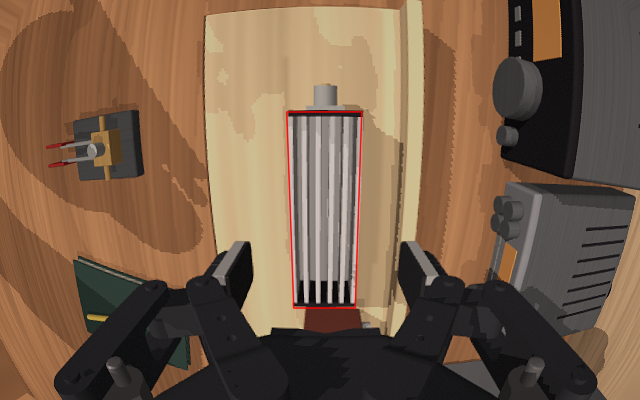

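apply_moves(
  linear=[
    [-0.1,1.5,0],
    [-0.1,3.5,0],
    [-0.1,5.5,0],
    [-0.1,7.2,0],
    [-0.1,8.3,0],
  ],
  yaw=[0,0,0,0,0],
  gripper=6.6,
)

```text
time_s: 23.12
eef_pos: [0.5926, 0.0273, 0.0453]
tool_rot: [[0.998, -0.001, -0.063], [0.063, -0.0, 0.998], [-0.001, -1.0, -0.0]]
force: [0.3, -0.7, -0.8]
gripper_width: 0.774
```

apply_moves(
  linear=[
    [0,0,0],
    [0,0,0],
    [0,0,0],
  ],
  yaw=[0,0,0],
)

```text
time_s: 23.37
eef_pos: [0.5938, 0.0277, 0.0474]
tool_rot: [[0.998, 0.002, -0.063], [0.063, 0.0, 0.998], [0.002, -1.0, 0.0]]
force: [0.8, -0.7, -0.4]
gripper_width: 0.777
```

apply_moves(
  linear=[
    [0,0,0],
    [0,0,0],
    [0,0,0],
    [0,0,0],
    [0,0,0],
  ],
  yaw=[0,0,0,0,0],
  gripper=3,
  newtons=60,
)

```text
time_s: 23.78
eef_pos: [0.5939, 0.0276, 0.0478]
tool_rot: [[0.998, 0.002, -0.063], [0.063, 0.0, 0.998], [0.002, -1.0, -0.0]]
force: [-0.7, -0.6, 5.4]
gripper_width: 0.528
```

apply_moves(
  linear=[
    [0,0,0],
    [0,0,0],
    [0,0,0],
  ],
  yaw=[0,0,0],
)

```text
time_s: 24.03
eef_pos: [0.5939, 0.0276, 0.0477]
tool_rot: [[0.998, 0.002, -0.063], [0.063, 0.0, 0.998], [0.002, -1.0, -0.0]]
force: [0.3, 0.0, 6.6]
gripper_width: 0.53
```

apply_moves(
  linear=[
    [0,-1,0],
    [0,-3,0],
    [0,-5.5,0],
    [0,-8,0],
    [0,-10,0],
  ],
  yaw=[0,0,0,0,0],
)

```text
time_s: 24.45
eef_pos: [0.5927, 0.0275, 0.1484]
tool_rot: [[0.998, 0.0, -0.063], [0.063, 0.0, 0.998], [0.0, -1.0, 0.0]]
force: [1.2, -0.0, -6.0]
gripper_width: 0.533
```

```bash
python3 plan.py 2.6 .521 .327 .145 -15.1
```

```text
now 24.45 [0.5927 0.0275 0.1484] 3.62 tilt -1.0
-> [0.521, 0.327, 0.145, -15.1] rows 12
[[-0.44, 0.03, 2.53], [-0.88, 0.06, 5.06], [-1.32, 0.09, 7.58], [-1.76, 0.11, 10.11], [-2.2, 0.14, 12.64]] [0.027, 0.054, 0.082, 0.109, 0.136]
[[-0.78, 0.03, 2.45], [-1.55, 0.06, 4.89], [-2.33, 0.09, 7.34], [-3.11, 0.12, 9.78], [-3.89, 0.15, 12.23]] [0.027, 0.054, 0.082, 0.109, 0.136]
[[-1.1, 0.03, 2.32], [-2.2, 0.05, 4.63]] [0.027, 0.055]
```

apply_moves(
  linear=[
    [-0.3,0,1.7],
    [-0.8,0,4.5],
    [-1.3,0.1,7.5],
    [-1.8,0.1,10.1],
    [-2.2,0.1,12.6],
  ],
  yaw=[0.02,0.05,0.08,0.11,0.136],
)

```text
time_s: 24.87
eef_pos: [0.5618, 0.1532, 0.1457]
tool_rot: [[0.997, -0.001, 0.074], [-0.074, -0.0, 0.997], [-0.001, -1.0, -0.0]]
force: [0.3, -0.1, -5.9]
gripper_width: 0.531
```

apply_moves(
  linear=[
    [-0.8,0,2.4],
    [-1.6,0.1,4.9],
    [-2.3,0.1,7.3],
    [-3.1,0.1,9.8],
    [-3.9,0.2,12.2],
  ],
  yaw=[0.027,0.054,0.08,0.11,0.136],
)

```text
time_s: 25.28
eef_pos: [0.5323, 0.2774, 0.1438]
tool_rot: [[0.978, -0.0, 0.209], [-0.209, -0.0, 0.978], [-0.0, -1.0, -0.0]]
force: [0.1, 0.5, -6.2]
gripper_width: 0.531
```

apply_moves(
  linear=[
    [-1,0,2],
    [-1.8,0,3.8],
    [-2.2,0,4.6],
    [-2.2,0,4.6],
    [-2.2,0,4.6],
  ],
  yaw=[0.025,0.045,0.055,0.055,0.055],
)

```text
time_s: 25.7
eef_pos: [0.5209, 0.3254, 0.1433]
tool_rot: [[0.966, -0.0, 0.26], [-0.26, -0.001, 0.966], [-0.0, -1.0, -0.001]]
force: [-0.1, -1.3, -6.2]
gripper_width: 0.531
```

apply_moves(
  linear=[
    [0,0,0],
    [0,0,0],
    [0,0,0],
    [0,0,0],
    [0,0,0],
  ],
  yaw=[0,0,0,0,0],
)

```text
time_s: 26.12
eef_pos: [0.5214, 0.3254, 0.1433]
tool_rot: [[0.965, 0.0, 0.262], [-0.262, -0.0, 0.965], [0.0, -1.0, -0.0]]
force: [-0.3, 0.6, -5.7]
gripper_width: 0.525
```

```bash
python3 plan.py 2.6 .521 .327 .0445 -15.1
```

```text
now 26.1167 [0.5214 0.3254 0.1433] -15.18 tilt -1.0
-> [0.521, 0.327, 0.0445, -15.1] rows 4
[[-0.02, 2.47, 0.04], [-0.04, 4.94, 0.07], [-0.06, 7.41, 0.11], [-0.08, 9.88, 0.15]] [-0.0, -0.001, -0.001, -0.001]
```

apply_moves(
  linear=[
    [0,2,0.1],
    [0,4.5,0.1],
    [0,6.8,0.1],
    [0,8.2,0.1],
    [0,8.8,0.1],
  ],
  yaw=[0,0,0,0,0],
)

```text
time_s: 26.53
eef_pos: [0.5204, 0.3258, 0.0529]
tool_rot: [[0.965, -0.003, 0.261], [-0.261, -0.002, 0.965], [-0.002, -1.0, -0.003]]
force: [-1.3, -0.9, -5.7]
gripper_width: 0.53
```

apply_moves(
  linear=[
    [0,0,0],
    [0,0.2,0],
    [0,0.4,0],
    [0,0.6,0],
    [0,0.8,0],
  ],
  yaw=[0,0,0,0,0],
)

```text
time_s: 26.95
eef_pos: [0.5219, 0.3272, 0.0481]
tool_rot: [[0.965, 0.001, 0.261], [-0.261, 0.001, 0.965], [0.001, -1.0, 0.001]]
force: [0.5, -0.2, -5.8]
gripper_width: 0.53
```

apply_moves(
  linear=[
    [0,0,0],
    [0,0,0],
    [0,0,0],
  ],
  yaw=[0,0,0],
)

```text
time_s: 27.2
eef_pos: [0.5215, 0.327, 0.0475]
tool_rot: [[0.965, 0.0, 0.261], [-0.261, 0.0, 0.965], [0.0, -1.0, 0.0]]
force: [0.3, 0.7, -6.2]
gripper_width: 0.531
```

apply_moves(
  linear=[
    [0,0.1,0],
    [0,0.2,0],
    [0,0.3,0],
    [0,0.35,0],
    [0,0.35,0],
  ],
  yaw=[0,0,0,0,0],
)

```text
time_s: 27.62
eef_pos: [0.5213, 0.3269, 0.0438]
tool_rot: [[0.965, -0.0, 0.261], [-0.261, -0.0, 0.965], [0.0, -1.0, -0.0]]
force: [0.0, -0.1, -4.5]
gripper_width: 0.529
```

apply_moves(
  linear=[
    [0,0,0],
    [0,0,0],
    [0,0,0],
  ],
  yaw=[0,0,0],
)

```text
time_s: 27.87
eef_pos: [0.5214, 0.3269, 0.0438]
tool_rot: [[0.965, -0.0, 0.261], [-0.261, -0.0, 0.965], [-0.0, -1.0, -0.0]]
force: [-0.9, -1.1, -3.7]
gripper_width: 0.533
```

Touching; a hair lower, release, and look.

apply_moves(
  linear=[
    [0,0.05,0],
    [0,0.1,0],
    [0,0.1,0],
  ],
  yaw=[0,0,0],
)

```text
time_s: 28.12
eef_pos: [0.5214, 0.3269, 0.0438]
tool_rot: [[0.965, 0.0, 0.261], [-0.261, -0.0, 0.965], [0.0, -1.0, -0.0]]
force: [-3.9, -3.4, 8.6]
gripper_width: 0.528
```

apply_moves(
  linear=[
    [0,0,0],
    [0,0,0],
    [0,0,0],
    [0,0,0],
  ],
  yaw=[0,0,0,0],
  gripper=7,
)

```text
time_s: 28.45
eef_pos: [0.5217, 0.3272, 0.0429]
tool_rot: [[0.965, 0.001, 0.261], [-0.261, 0.0, 0.965], [0.0, -1.0, 0.001]]
force: [-0.3, 0.2, 0.2]
gripper_width: 0.818
```

apply_moves(
  linear=[
    [0,-2,0],
    [0,-5.5,0],
    [0,-9.5,0],
    [0,-13.5,0],
    [0,-17,0],
  ],
  yaw=[0,0,0,0,0],
)

```text
time_s: 28.87
eef_pos: [0.5215, 0.3272, 0.2154]
tool_rot: [[0.965, 0.001, 0.261], [-0.261, 0.001, 0.965], [0.001, -1.0, 0.001]]
force: [1.1, 1.4, -0.4]
gripper_width: 0.816
```

apply_moves(
  linear=[
    [0,-1.5,-3],
    [0,-3,-6.5],
    [0,-3.5,-10],
    [0,-3.5,-13.5],
    [0,-3.5,-17],
  ],
  yaw=[-0.06,-0.12,-0.18,-0.24,-0.3],
)

```text
time_s: 29.28
eef_pos: [0.4767, 0.1616, 0.2484]
tool_rot: [[0.999, 0.002, -0.039], [0.039, 0.0, 0.999], [0.002, -1.0, 0.0]]
force: [1.0, -0.3, 0.2]
gripper_width: 0.819
```

```bash
python3 - <<'E'
from h import *
overlay('w6.png',[(.521,.327,.008,-15.1,.1,.2),(.521,.327,.053,-15.1,.046,.14)])
E
python3 plan.py 3.8 .4800 -.2914 .25 3.6
```

```text
now 29.3333 [0.4755 0.1537 0.2476] 2.16 tilt -1.0
-> [0.48, -0.2914, 0.25, 3.6] rows 12
[[-0.1, -0.02, -3.71], [-0.2, -0.04, -7.42], [-0.31, -0.06, -11.12], [-0.41, -0.08, -14.83], [-0.51, -0.1, -18.54]] [-0.002, -0.004, -0.006, -0.008, -0.01]
[[-0.14, -0.02, -3.71], [-0.28, -0.04, -7.41], [-0.42, -0.06, -11.12], [-0.56, -0.08, -14.83], [-0.7, -0.1, -18.53]] [-0.002, -0.004, -0.006, -0.009, -0.011]
[[-0.18, -0.02, -3.71], [-0.36, -0.04, -7.41]] [-0.002, -0.004]
```

View pics/w6.png

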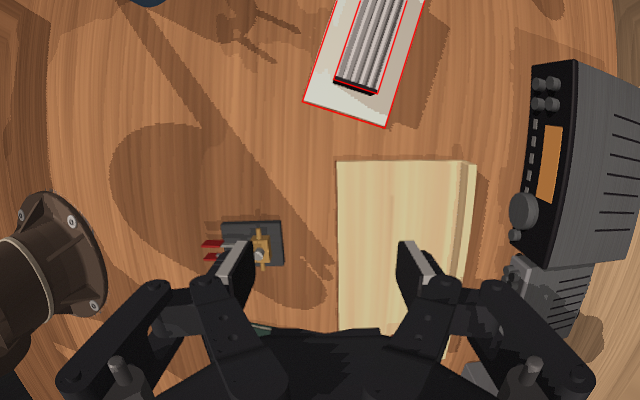

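apply_moves(
  linear=[
    [-0.1,0,-3],
    [-0.2,0,-6.7],
    [-0.3,0,-10.5],
    [-0.4,0,-14.3],
    [-0.5,-0.1,-18],
  ],
  yaw=[0,0,0,0,-0.01],
)

```text
time_s: 29.75
eef_pos: [0.4783, -0.0189, 0.2489]
tool_rot: [[0.999, 0.0, -0.046], [0.046, -0.0, 0.999], [0.0, -1.0, -0.0]]
force: [1.5, -0.3, -0.3]
gripper_width: 0.818
```

apply_moves(
  linear=[
    [-0.1,0,-3.8],
    [-0.3,0,-7.6],
    [-0.4,0,-11.4],
    [-0.6,0,-15],
    [-0.7,0,-18.5],
  ],
  yaw=[0,0,0,0,-0.01],
)

```text
time_s: 30.17
eef_pos: [0.4797, -0.2044, 0.249]
tool_rot: [[0.998, 0.0, -0.055], [0.055, -0.0, 0.998], [0.0, -1.0, -0.0]]
force: [0.1, -0.1, 0.8]
gripper_width: 0.821
```

apply_moves(
  linear=[
    [-0.2,0,-3],
    [-0.3,0,-6],
    [-0.4,0,-7.4],
    [-0.4,0,-7.4],
    [-0.4,0,-7.4],
  ],
  yaw=[0,0,0,0,0],
)

```text
time_s: 30.58
eef_pos: [0.4801, -0.2765, 0.2485]
tool_rot: [[0.999, -0.0, -0.054], [0.054, 0.001, 0.999], [-0.0, -1.0, 0.001]]
force: [0.1, 1.4, -0.6]
gripper_width: 0.819
```

apply_moves(
  linear=[
    [0,0,0],
    [0,0,0],
    [0,0,0],
    [0,0,0],
    [0,0,0],
  ],
  yaw=[0,0,0,0,0],
)

```text
time_s: 31.0
eef_pos: [0.4803, -0.2758, 0.2489]
tool_rot: [[0.998, 0.0, -0.057], [0.057, -0.0, 0.998], [0.0, -1.0, -0.0]]
force: [-0.4, 0.4, 0.6]
gripper_width: 0.82
```

```bash
python3 plan.py 3.8 .4800 -.2914 .0945 3.6
```

```text
now 31.0 [ 0.4803 -0.2758  0.2489] 3.26 tilt -1.0
-> [0.48, -0.2914, 0.0945, 3.6] rows 5
[[-0.02, 3.09, -0.31], [-0.05, 6.18, -0.62], [-0.07, 9.27, -0.93], [-0.1, 12.35, -1.24], [-0.12, 15.44, -1.55]] [-0.001, -0.002, -0.004, -0.005, -0.006]
```

apply_moves(
  linear=[
    [-0.1,1,-1.55],
    [-0.1,4.5,-1.55],
    [-0.1,8.5,-1.55],
    [-0.1,12.5,-1.55],
    [-0.1,15.3,-1.55],
  ],
  yaw=[-0.006,-0.006,-0.006,-0.006,-0.006],
)

```text
time_s: 31.42
eef_pos: [0.4788, -0.2913, 0.093]
tool_rot: [[0.998, -0.002, -0.062], [0.062, 0.001, 0.998], [-0.002, -1.0, 0.001]]
force: [-0.9, -0.4, -0.7]
gripper_width: 0.817
```

apply_moves(
  linear=[
    [0,0,0],
    [0,0,0],
    [0,0,0],
    [0,0,0],
  ],
  yaw=[0,0,0,0],
)

```text
time_s: 31.75
eef_pos: [0.4815, -0.2927, 0.0982]
tool_rot: [[0.998, 0.003, -0.062], [0.062, -0.002, 0.998], [0.003, -1.0, -0.002]]
force: [0.7, -0.5, 0.8]
gripper_width: 0.819
```

apply_moves(
  linear=[
    [0,0,0],
    [0,0,0],
    [0,0,0],
    [0,0,0],
    [0,0,0],
  ],
  yaw=[0,0,0,0,0],
  gripper=3.5,
  newtons=30,
)

```text
time_s: 32.17
eef_pos: [0.4809, -0.2925, 0.0977]
tool_rot: [[0.998, 0.003, -0.062], [0.062, -0.002, 0.998], [0.002, -1.0, -0.002]]
force: [-2.1, 0.2, 9.6]
gripper_width: 0.549
```

apply_moves(
  linear=[
    [0,0,0],
    [0,0,0],
    [0,0,0],
    [0,0,0],
  ],
  yaw=[0,0,0,0],
)

```text
time_s: 32.5
eef_pos: [0.4809, -0.2925, 0.0977]
tool_rot: [[0.998, 0.002, -0.062], [0.062, -0.002, 0.998], [0.002, -1.0, -0.002]]
force: [-1.6, 0.4, 9.5]
gripper_width: 0.552
```

apply_moves(
  linear=[
    [0,-1.5,0],
    [0,-4.5,0],
    [0,-8,0],
    [0,-11.5,0],
    [0,-15.5,0],
  ],
  yaw=[0,0,0,0,0],
)

```text
time_s: 32.92
eef_pos: [0.4791, -0.2916, 0.2523]
tool_rot: [[0.998, -0.001, -0.062], [0.062, 0.001, 0.998], [-0.001, -1.0, 0.001]]
force: [0.4, -1.0, -1.5]
gripper_width: 0.549
```

```bash
python3 plan.py 3 .527 .0947 .25 3.6
```

```text
now 32.9167 [ 0.4791 -0.2916  0.2523] 3.55 tilt -1.0
-> [0.527, 0.0947, 0.25, 3.6] rows 13
[[0.55, 0.02, 2.94], [1.1, 0.03, 5.89], [1.65, 0.05, 8.83], [2.21, 0.07, 11.77], [2.76, 0.09, 14.71]] [-0.0, -0.0, -0.0, -0.0, -0.0]
[[0.55, 0.02, 2.94], [1.1, 0.03, 5.89], [1.65, 0.05, 8.83], [2.21, 0.07, 11.77], [2.76, 0.09, 14.72]] [-0.0, -0.0, -0.0, -0.0, -0.001]
[[0.55, 0.02, 2.94], [1.11, 0.03, 5.88], [1.66, 0.05, 8.83]] [0.0, 0.0, 0.0]
```

apply_moves(
  linear=[
    [0.3,0,1.8],
    [0.9,0,4.7],
    [1.5,0,7.7],
    [2.1,0,10.7],
    [2.7,0,14],
  ],
  yaw=[0,0,0,0,0],
)

```text
time_s: 33.33
eef_pos: [0.4981, -0.1499, 0.2515]
tool_rot: [[0.998, 0.001, -0.061], [0.061, -0.001, 0.998], [0.001, -1.0, -0.001]]
force: [0.7, 0.6, -2.5]
gripper_width: 0.552
```

apply_moves(
  linear=[
    [0.6,0,3],
    [1.1,0,6],
    [1.7,0,9],
    [2.2,0,12],
    [2.8,0,15],
  ],
  yaw=[0,0,0,0,0],
)

```text
time_s: 33.75
eef_pos: [0.5167, 0.0022, 0.2515]
tool_rot: [[0.998, 0.001, -0.062], [0.062, -0.0, 0.998], [0.001, -1.0, -0.0]]
force: [0.3, -0.4, -1.3]
gripper_width: 0.554
```

apply_moves(
  linear=[
    [0.5,0,2.9],
    [1,0,5.9],
    [1.5,0,8],
    [1.7,0,9.1],
    [1.7,0,9.1],
  ],
  yaw=[0,0,0,0,0],
)

```text
time_s: 34.17
eef_pos: [0.5281, 0.0957, 0.2513]
tool_rot: [[0.998, 0.001, -0.066], [0.066, 0.001, 0.998], [0.001, -1.0, 0.001]]
force: [-0.2, 0.2, -1.5]
gripper_width: 0.551
```

apply_moves(
  linear=[
    [0,0,0],
    [0,0,0],
    [0,0,0],
    [0,0,0],
    [0,0,0],
  ],
  yaw=[0,0,0,0,0],
)

```text
time_s: 34.58
eef_pos: [0.5283, 0.0916, 0.2508]
tool_rot: [[0.998, -0.0, -0.06], [0.06, -0.0, 0.998], [-0.0, -1.0, -0.0]]
force: [0.7, 0.6, -2.4]
gripper_width: 0.555
```

```bash
python3 plan.py 3 .527 .0938 .112 3.6
```

```text
now 34.5833 [0.5283 0.0916 0.2508] 3.45 tilt -1.0
-> [0.527, 0.0938, 0.112, 3.6] rows 5
[[-0.02, 2.78, 0.05], [-0.05, 5.55, 0.09], [-0.07, 8.33, 0.14], [-0.09, 11.11, 0.18], [-0.12, 13.88, 0.23]] [-0.001, -0.001, -0.002, -0.002, -0.003]
```

apply_moves(
  linear=[
    [-0.1,2,0],
    [-0.1,5,0],
    [-0.1,8,0],
    [-0.1,11,0],
    [-0.1,13.5,0],
  ],
  yaw=[0,0,0,0,0],
)

```text
time_s: 35.0
eef_pos: [0.5268, 0.0919, 0.1141]
tool_rot: [[0.998, -0.001, -0.061], [0.061, -0.0, 0.998], [-0.001, -1.0, -0.0]]
force: [1.2, -0.1, -1.3]
gripper_width: 0.553
```

apply_moves(
  linear=[
    [0,0.3,0],
    [0,0.3,0],
    [0,0.3,0],
    [0,0.3,0],
    [0,0.3,0],
  ],
  yaw=[0,0,0,0,0],
)

```text
time_s: 35.42
eef_pos: [0.5284, 0.0929, 0.1145]
tool_rot: [[0.998, 0.003, -0.062], [0.062, 0.001, 0.998], [0.003, -1.0, 0.0]]
force: [0.2, -0.3, -2.2]
gripper_width: 0.553
```

apply_moves(
  linear=[
    [0,0.1,0],
    [0,0.2,0],
    [0,0.3,0],
    [0,0.4,0],
    [0,0.4,0],
  ],
  yaw=[0,0,0,0,0],
)

```text
time_s: 35.83
eef_pos: [0.5272, 0.0926, 0.1086]
tool_rot: [[0.998, -0.0, -0.062], [0.062, -0.0, 0.998], [-0.0, -1.0, -0.0]]
force: [-0.1, -0.2, -2.3]
gripper_width: 0.55
```

apply_moves(
  linear=[
    [0,0.05,0.1],
    [0,0.1,0.1],
    [0,0.15,0.1],
    [0,0.2,0.1],
    [0,0.2,0.1],
  ],
  yaw=[0,0,0,0,0],
)

```text
time_s: 36.25
eef_pos: [0.5272, 0.0937, 0.1068]
tool_rot: [[0.998, -0.0, -0.062], [0.062, 0.0, 0.998], [-0.0, -1.0, 0.0]]
force: [-0.7, 0.0, -1.2]
gripper_width: 0.554
```

apply_moves(
  linear=[
    [0,0,0],
    [0,0,0],
    [0,0,0],
  ],
  yaw=[0,0,0],
)

```text
time_s: 36.5
eef_pos: [0.5272, 0.0937, 0.1068]
tool_rot: [[0.998, 0.0, -0.062], [0.062, -0.0, 0.998], [0.0, -1.0, -0.0]]
force: [0.4, 0.0, -1.5]
gripper_width: 0.551
```

apply_moves(
  linear=[
    [0,0.05,0],
    [0,0.1,0],
    [0,0.1,0],
  ],
  yaw=[0,0,0],
)

```text
time_s: 36.75
eef_pos: [0.5273, 0.0939, 0.1067]
tool_rot: [[0.998, 0.001, -0.062], [0.062, -0.0, 0.998], [0.001, -1.0, -0.0]]
force: [-3.8, -0.4, 10.8]
gripper_width: 0.554
```

apply_moves(
  linear=[
    [0,0,0],
    [0,0,0],
    [0,0,0],
  ],
  yaw=[0,0,0],
)

```text
time_s: 37.0
eef_pos: [0.5273, 0.0939, 0.1067]
tool_rot: [[0.998, 0.001, -0.062], [0.062, -0.0, 0.998], [0.001, -1.0, -0.0]]
force: [-2.9, 0.1, 11.9]
gripper_width: 0.551
```

apply_moves(
  linear=[
    [0,0,0],
    [0,0,0],
    [0,0,0],
    [0,0,0],
  ],
  yaw=[0,0,0,0],
  gripper=7,
)

```text
time_s: 37.33
eef_pos: [0.5273, 0.0936, 0.1057]
tool_rot: [[0.998, -0.0, -0.062], [0.062, -0.0, 0.998], [-0.0, -1.0, -0.0]]
force: [0.1, -0.5, -0.4]
gripper_width: 0.817
```

apply_moves(
  linear=[
    [0,-1.5,0],
    [0,-4.5,0],
    [0,-8,0],
    [0,-11.5,0],
    [0,-14.4,0],
  ],
  yaw=[0,0,0,0,0],
)

```text
time_s: 37.75
eef_pos: [0.5274, 0.0938, 0.2521]
tool_rot: [[0.998, 0.001, -0.062], [0.062, 0.0, 0.998], [0.001, -1.0, 0.0]]
force: [0.6, 0.1, -0.6]
gripper_width: 0.823
```

apply_moves(
  linear=[
    [-0.5,0,-3],
    [-1.1,0,-6.7],
    [-1.7,0,-10.5],
    [-2.3,0,-14.2],
    [-2.9,0,-18],
  ],
  yaw=[0,0,0,0,0],
)

```text
time_s: 38.17
eef_pos: [0.5089, -0.0893, 0.2499]
tool_rot: [[0.998, 0.0, -0.062], [0.062, -0.0, 0.998], [0.0, -1.0, -0.0]]
force: [1.1, -0.1, -0.3]
gripper_width: 0.825
```

apply_moves(
  linear=[
    [-0.6,0,-3.7],
    [-1.2,0,-7.4],
    [-1.8,0,-11.2],
    [-2.4,0,-15],
    [-2.9,0,-18.6],
  ],
  yaw=[0,0,0,0,0],
)

```text
time_s: 38.58
eef_pos: [0.4912, -0.2775, 0.2498]
tool_rot: [[0.998, -0.0, -0.061], [0.061, -0.0, 0.998], [-0.0, -1.0, -0.0]]
force: [0.7, 0.2, 0.6]
gripper_width: 0.818
```

apply_moves(
  linear=[
    [-0.6,0,-3.7],
    [-1.2,0,-7.4],
    [-1.7,0,-10.2],
    [-1.9,0,-11.7],
    [-1.9,0,-11.7],
  ],
  yaw=[0,0,0,0,0],
)

```text
time_s: 39.0
eef_pos: [0.4785, -0.3974, 0.2491]
tool_rot: [[0.998, -0.001, -0.056], [0.056, -0.001, 0.998], [-0.001, -1.0, -0.001]]
force: [-0.3, 0.3, 0.2]
gripper_width: 0.821
```

apply_moves(
  linear=[
    [0,0,0],
    [0,0,0],
    [0,0,0],
    [0,0,0],
    [0,0,0],
  ],
  yaw=[0,0,0,0,0],
)

```text
time_s: 39.42
eef_pos: [0.4808, -0.392, 0.25]
tool_rot: [[0.998, 0.0, -0.064], [0.064, 0.0, 0.998], [0.0, -1.0, 0.0]]
force: [1.0, 0.1, -0.6]
gripper_width: 0.823
```

```bash
python3 plan.py 3.8 .4803 -.3944 .0945 3.6; python3 - <<'E'
from h import *
im,d,c=snap('top','top2.png'); np.savez('top2.npz',im=im,d=d,**c)
E
```

```text
now 39.4167 [ 0.4808 -0.392   0.25  ] 3.65 tilt -1.0
-> [0.4803, -0.3944, 0.0945, 3.6] rows 5
[[-0.01, 3.11, -0.05], [-0.02, 6.22, -0.09], [-0.04, 9.33, -0.14], [-0.05, 12.44, -0.19], [-0.06, 15.55, -0.23]] [0.0, 0.0, 0.0, 0.001, 0.001]
```

View pics/top2.png

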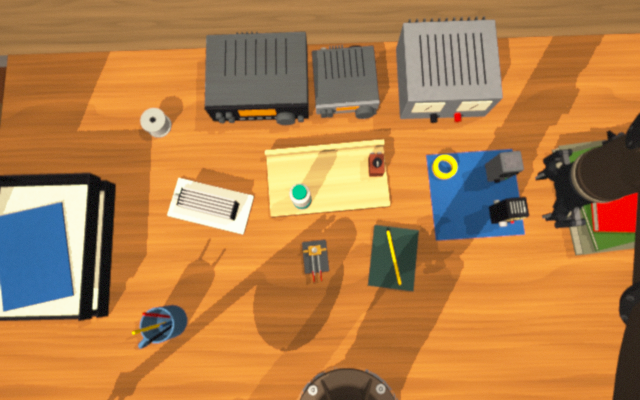

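apply_moves(
  linear=[
    [0,2,0],
    [0,6,0],
    [0,10,0],
    [0,13.5,0],
    [0,15.4,0],
  ],
  yaw=[0,0,0,0,0],
)

```text
time_s: 39.88
eef_pos: [0.4786, -0.3916, 0.0919]
tool_rot: [[0.998, -0.004, -0.062], [0.062, 0.003, 0.998], [-0.004, -1.0, 0.003]]
force: [-0.7, -0.2, 0.0]
gripper_width: 0.817
```

apply_moves(
  linear=[
    [0,0,0],
    [0,0,0],
    [0,0,0],
    [0,0,0],
    [0,0,0],
  ],
  yaw=[0,0,0,0,0],
)

```text
time_s: 40.3
eef_pos: [0.4813, -0.3938, 0.0978]
tool_rot: [[0.998, 0.003, -0.062], [0.062, -0.002, 0.998], [0.003, -1.0, -0.002]]
force: [-0.1, -0.1, -0.3]
gripper_width: 0.822
```

apply_moves(
  linear=[
    [0,0,0],
    [0,0,0],
    [0,0,0],
    [0,0,0],
    [0,0,0],
  ],
  yaw=[0,0,0,0,0],
  gripper=3.3,
  newtons=40,
)

```text
time_s: 40.72
eef_pos: [0.4806, -0.3935, 0.0968]
tool_rot: [[0.998, 0.001, -0.062], [0.062, -0.001, 0.998], [0.001, -1.0, -0.001]]
force: [-1.1, 0.6, 6.2]
gripper_width: 0.538
```

apply_moves(
  linear=[
    [0,0,0],
    [0,0,0],
    [0,0,0],
    [0,0,0],
  ],
  yaw=[0,0,0,0],
)

```text
time_s: 41.05
eef_pos: [0.4806, -0.3935, 0.0968]
tool_rot: [[0.998, 0.001, -0.062], [0.062, -0.001, 0.998], [0.001, -1.0, -0.001]]
force: [-1.0, 1.6, 7.3]
gripper_width: 0.533
```

apply_moves(
  linear=[
    [0,-1.5,0],
    [0,-4.5,0],
    [0,-8,0],
    [0,-11.5,0],
    [0,-15.5,0],
  ],
  yaw=[0,0,0,0,0],
)

```text
time_s: 41.47
eef_pos: [0.4792, -0.3924, 0.251]
tool_rot: [[0.998, -0.003, -0.062], [0.062, 0.002, 0.998], [-0.002, -1.0, 0.002]]
force: [1.0, -1.2, -3.4]
gripper_width: 0.534
```

```bash
python3 plan.py 3 .531 .0265 .25 3.6
```

```text
now 41.4667 [ 0.4792 -0.3924  0.251 ] 3.55 tilt -1.0
-> [0.531, 0.0265, 0.25, 3.6] rows 15
[[0.52, 0.01, 2.77], [1.04, 0.01, 5.53], [1.55, 0.02, 8.3], [2.07, 0.03, 11.06], [2.59, 0.03, 13.83]] [-0.0, -0.0, -0.0, -0.0, -0.0]
[[0.52, 0.01, 2.77], [1.04, 0.01, 5.53], [1.55, 0.02, 8.3], [2.07, 0.03, 11.07], [2.59, 0.03, 13.83]] [-0.0, -0.0, -0.0, -0.0, -0.0]
[[0.52, 0.01, 2.77], [1.04, 0.01, 5.53], [1.55, 0.02, 8.3], [2.07, 0.03, 11.07], [2.59, 0.04, 13.83]] [-0.0, -0.0, -0.0, -0.001, -0.001]
```

apply_moves(
  linear=[
    [0.3,0,1.6],
    [0.8,0,4.4],
    [1.3,0,7.2],
    [1.9,0,10.2],
    [2.5,0,13.3],
  ],
  yaw=[0,0,0,0,0],
)

```text
time_s: 41.88
eef_pos: [0.4964, -0.2576, 0.2503]
tool_rot: [[0.998, -0.001, -0.061], [0.061, 0.0, 0.998], [-0.001, -1.0, 0.0]]
force: [0.9, 0.3, -4.0]
gripper_width: 0.536
```

apply_moves(
  linear=[
    [0.5,0,2.9],
    [1.1,0,5.8],
    [1.6,0,8.7],
    [2.2,0,11.6],
    [2.7,0,14.5],
  ],
  yaw=[0,0,0,0,0],
)

```text
time_s: 42.3
eef_pos: [0.5145, -0.1109, 0.2504]
tool_rot: [[0.998, -0.001, -0.062], [0.062, -0.0, 0.998], [-0.001, -1.0, 0.0]]
force: [0.4, -0.2, -3.6]
gripper_width: 0.536
```

apply_moves(
  linear=[
    [0.5,0,2.8],
    [1,0,5.6],
    [1.6,0,8.4],
    [2.1,0,11],
    [2.5,0,13.1],
  ],
  yaw=[0,0,0,0,0],
)

```text
time_s: 42.72
eef_pos: [0.5313, 0.0223, 0.2504]
tool_rot: [[0.998, -0.001, -0.063], [0.063, 0.001, 0.998], [-0.001, -1.0, 0.001]]
force: [-0.3, -0.3, -3.0]
gripper_width: 0.534
```

apply_moves(
  linear=[
    [0.1,0,0.9],
    [0.1,0,1.1],
    [0.1,0,1.1],
    [0.1,0,1.1],
    [0.1,0,1.1],
  ],
  yaw=[0,0,0,0,0],
)

```text
time_s: 43.13
eef_pos: [0.532, 0.0289, 0.2506]
tool_rot: [[0.998, -0.0, -0.059], [0.059, -0.001, 0.998], [-0.0, -1.0, -0.001]]
force: [0.0, 0.5, -3.5]
gripper_width: 0.531
```

apply_moves(
  linear=[
    [0,0,0],
    [0,0,0],
    [0,0,0],
    [0,0,0],
  ],
  yaw=[0,0,0,0],
)

```text
time_s: 43.47
eef_pos: [0.5321, 0.0304, 0.2508]
tool_rot: [[0.998, 0.0, -0.061], [0.061, -0.0, 0.998], [0.0, -1.0, -0.0]]
force: [-0.2, 0.4, -2.6]
gripper_width: 0.535
```

```bash
python3 plan.py 3 .531 .0273 .112 3.6
```

```text
now 43.4667 [0.5321 0.0304 0.2508] 3.51 tilt -1.0
-> [0.531, 0.0273, 0.112, 3.6] rows 5
[[-0.03, 2.78, -0.06], [-0.05, 5.55, -0.12], [-0.08, 8.33, -0.18], [-0.11, 11.11, -0.25], [-0.13, 13.88, -0.31]] [-0.0, -0.001, -0.001, -0.001, -0.001]
```

apply_moves(
  linear=[
    [-0.1,2,-0.3],
    [-0.1,5,-0.3],
    [-0.1,8,-0.3],
    [-0.1,11,-0.3],
    [-0.1,13.5,-0.3],
  ],
  yaw=[0,0,0,0,0],
)

```text
time_s: 43.88
eef_pos: [0.5308, 0.0275, 0.1141]
tool_rot: [[0.998, -0.001, -0.062], [0.062, -0.0, 0.998], [-0.001, -1.0, 0.0]]
force: [0.0, -0.7, -4.2]
gripper_width: 0.534
```

apply_moves(
  linear=[
    [0,0.1,0],
    [0,0.2,0],
    [0,0.3,0],
    [0,0.4,0],
    [0,0.4,0],
  ],
  yaw=[0,0,0,0,0],
)

```text
time_s: 44.3
eef_pos: [0.5324, 0.0279, 0.1133]
tool_rot: [[0.998, 0.003, -0.062], [0.062, 0.0, 0.998], [0.003, -1.0, -0.0]]
force: [-1.0, -0.4, -3.8]
gripper_width: 0.533
```

apply_moves(
  linear=[
    [0,0.1,0],
    [0,0.2,0],
    [0,0.3,0],
    [0,0.4,0],
    [0,0.4,0],
  ],
  yaw=[0,0,0,0,0],
)

```text
time_s: 44.72
eef_pos: [0.5312, 0.0277, 0.1077]
tool_rot: [[0.998, -0.0, -0.062], [0.062, -0.0, 0.998], [-0.0, -1.0, -0.0]]
force: [-0.1, 0.1, -3.4]
gripper_width: 0.537
```

apply_moves(
  linear=[
    [0,0,0],
    [0,0,0],
    [0,0,0],
  ],
  yaw=[0,0,0],
)

```text
time_s: 44.97
eef_pos: [0.5313, 0.0278, 0.1078]
tool_rot: [[0.998, 0.0, -0.062], [0.062, -0.0, 0.998], [0.0, -1.0, -0.0]]
force: [0.6, -0.1, -3.3]
gripper_width: 0.534
```

apply_moves(
  linear=[
    [0,0.05,0],
    [0,0.1,0],
    [0,0.15,0],
    [0,0.2,0],
    [0,0.2,0],
  ],
  yaw=[0,0,0,0,0],
)

```text
time_s: 45.38
eef_pos: [0.5313, 0.0278, 0.1058]
tool_rot: [[0.998, -0.0, -0.062], [0.062, -0.0, 0.998], [-0.0, -1.0, -0.0]]
force: [-0.1, -0.6, -4.1]
gripper_width: 0.538
```

apply_moves(
  linear=[
    [0,0,0],
    [0,0,0],
    [0,0,0],
  ],
  yaw=[0,0,0],
)

```text
time_s: 45.63
eef_pos: [0.5313, 0.0278, 0.1058]
tool_rot: [[0.998, 0.0, -0.062], [0.062, -0.0, 0.998], [0.0, -1.0, -0.0]]
force: [-0.4, -0.4, -3.1]
gripper_width: 0.535
```

apply_moves(
  linear=[
    [0,0.05,0],
    [0,0.1,0],
    [0,0.1,0],
    [0,0.1,0],
  ],
  yaw=[0,0,0,0],
)

```text
time_s: 45.97
eef_pos: [0.5314, 0.0278, 0.1057]
tool_rot: [[0.998, 0.0, -0.062], [0.062, -0.0, 0.998], [0.0, -1.0, -0.0]]
force: [-3.2, -0.5, 10.4]
gripper_width: 0.534
```

apply_moves(
  linear=[
    [0,0,0],
    [0,0,0],
    [0,0,0],
    [0,0,0],
  ],
  yaw=[0,0,0,0],
  gripper=7,
)

```text
time_s: 46.3
eef_pos: [0.5314, 0.0278, 0.1048]
tool_rot: [[0.998, 0.0, -0.062], [0.062, 0.0, 0.998], [0.0, -1.0, 0.0]]
force: [0.5, -0.6, 0.3]
gripper_width: 0.822
```

apply_moves(
  linear=[
    [0,-1.5,0],
    [0,-4.5,0],
    [0,-8,0],
    [0,-11.5,0],
    [0,-14.5,0],
  ],
  yaw=[0,0,0,0,0],
)

```text
time_s: 46.72
eef_pos: [0.5314, 0.0279, 0.252]
tool_rot: [[0.998, 0.001, -0.062], [0.062, 0.0, 0.998], [0.001, -1.0, 0.0]]
force: [0.8, -0.0, -0.6]
gripper_width: 0.818
```

apply_moves(
  linear=[
    [0.2,0,-3],
    [0.5,0,-6.7],
    [0.8,0,-10.4],
    [1.1,0,-14.1],
    [1.3,0,-17.8],
  ],
  yaw=[0,0,0,0,0],
)

```text
time_s: 47.13
eef_pos: [0.5554, -0.1508, 0.25]
tool_rot: [[0.998, 0.0, -0.062], [0.062, -0.0, 0.998], [0.0, -1.0, -0.0]]
force: [1.2, 0.5, 0.1]
gripper_width: 0.82
```

apply_moves(
  linear=[
    [0.3,0,-3.7],
    [0.5,0,-7.4],
    [0.8,0,-11.1],
    [1.1,0,-14.6],
    [1.3,0,-17.7],
  ],
  yaw=[0,0,0,0,0],
)

```text
time_s: 47.55
eef_pos: [0.5789, -0.3278, 0.2495]
tool_rot: [[0.998, -0.0, -0.061], [0.061, -0.001, 0.998], [-0.0, -1.0, -0.001]]
force: [0.8, 0.1, 0.4]
gripper_width: 0.817
```

apply_moves(
  linear=[
    [0.2,0,-3],
    [0.4,0,-5.5],
    [0.5,0,-6.8],
    [0.5,0,-7],
    [0.5,0,-7],
  ],
  yaw=[0,0,-0.008,-0.008,-0.008],
)

```text
time_s: 47.97
eef_pos: [0.5882, -0.3951, 0.2491]
tool_rot: [[0.998, -0.001, -0.068], [0.068, 0.0, 0.998], [-0.001, -1.0, 0.001]]
force: [-0.2, 1.1, -0.3]
gripper_width: 0.819
```

apply_moves(
  linear=[
    [0,0,0],
    [0,0,0],
    [0,0,0],
    [0,0,0],
    [0,0,0],
  ],
  yaw=[0,0,0,0,0],
)

```text
time_s: 48.38
eef_pos: [0.5887, -0.3938, 0.2501]
tool_rot: [[0.997, 0.0, -0.071], [0.071, -0.0, 0.997], [0.0, -1.0, -0.0]]
force: [0.3, 0.1, 0.6]
gripper_width: 0.821
```

```bash
python3 plan.py 3.8 .5882 -.3945 .0945 4.05
```

```text
now 48.3833 [ 0.5887 -0.3938  0.2501] 4.05 tilt -1.0
-> [0.5882, -0.3945, 0.0945, 4.05] rows 5
[[-0.01, 3.11, -0.01], [-0.02, 6.22, -0.03], [-0.03, 9.34, -0.04], [-0.05, 12.45, -0.05], [-0.06, 15.56, -0.07]] [0.0, 0.0, 0.0, 0.0, 0.0]
```

apply_moves(
  linear=[
    [0,2,0],
    [0,6,0],
    [0,10,0],
    [0,13.5,0],
    [0,15.4,0],
  ],
  yaw=[0,0,0,0,0],
)

```text
time_s: 48.8
eef_pos: [0.5865, -0.3931, 0.0913]
tool_rot: [[0.998, -0.005, -0.07], [0.07, 0.003, 0.998], [-0.004, -1.0, 0.003]]
force: [-0.5, -0.3, -0.1]
gripper_width: 0.82
```

apply_moves(
  linear=[
    [0,0,0],
    [0,0,0],
    [0,0,0],
    [0,0,0],
    [0,0,0],
  ],
  yaw=[0,0,0,0,0],
)

```text
time_s: 49.22
eef_pos: [0.5897, -0.3951, 0.0981]
tool_rot: [[0.998, 0.003, -0.07], [0.07, -0.002, 0.998], [0.003, -1.0, -0.002]]
force: [-0.1, 0.3, -0.4]
gripper_width: 0.822
```

apply_moves(
  linear=[
    [0,0,0],
    [0,0,0],
    [0,0,0],
    [0,0,0],
    [0,0,0],
  ],
  yaw=[0,0,0,0,0],
  gripper=3.5,
)

```text
time_s: 49.63
eef_pos: [0.589, -0.3948, 0.097]
tool_rot: [[0.998, 0.001, -0.07], [0.07, -0.001, 0.998], [0.001, -1.0, -0.001]]
force: [-0.8, 0.8, 5.5]
gripper_width: 0.553
```

apply_moves(
  linear=[
    [0,0,0],
    [0,0,0],
    [0,0,0],
    [0,0,0],
  ],
  yaw=[0,0,0,0],
)

```text
time_s: 49.97
eef_pos: [0.589, -0.3948, 0.097]
tool_rot: [[0.998, 0.001, -0.07], [0.07, -0.001, 0.998], [0.001, -1.0, -0.001]]
force: [-0.1, 0.1, 6.2]
gripper_width: 0.559
```

apply_moves(
  linear=[
    [0,-1.5,0],
    [0,-4.5,0],
    [0,-8,0],
    [0,-11.5,0],
    [0,-15.5,0],
  ],
  yaw=[0,0,0,0,0],
)

```text
time_s: 50.38
eef_pos: [0.5874, -0.394, 0.2507]
tool_rot: [[0.998, -0.003, -0.07], [0.07, 0.002, 0.998], [-0.003, -1.0, 0.002]]
force: [1.2, -0.5, -3.4]
gripper_width: 0.556
```

```bash
python3 plan.py 3 .539 -.0395 .25 4.05
```

```text
now 50.3833 [ 0.5874 -0.394   0.2507] 4.01 tilt -1.0
-> [0.539, -0.0395, 0.25, 4.05] rows 12
[[-0.2, 0.01, 2.97], [-0.39, 0.01, 5.95], [-0.59, 0.02, 8.92], [-0.78, 0.02, 11.9], [-0.98, 0.03, 14.87]] [-0.0, -0.0, -0.0, -0.0, -0.0]
[[-0.2, 0.01, 2.98], [-0.39, 0.01, 5.95], [-0.59, 0.02, 8.93], [-0.79, 0.02, 11.9], [-0.98, 0.03, 14.88]] [-0.0, -0.0, -0.0, -0.0, -0.001]
[[-0.19, 0.01, 2.97], [-0.39, 0.01, 5.95]] [0.0, 0.0]
```

apply_moves(
  linear=[
    [-0.1,0,1.8],
    [-0.3,0,4.7],
    [-0.5,0,7.7],
    [-0.7,0,10.7],
    [-0.9,0,13.7],
  ],
  yaw=[0,0,0,0,0],
)

```text
time_s: 50.8
eef_pos: [0.5691, -0.257, 0.2504]
tool_rot: [[0.998, -0.001, -0.07], [0.07, 0.0, 0.998], [-0.001, -1.0, 0.0]]
force: [1.0, 0.5, -3.2]
gripper_width: 0.555
```

apply_moves(
  linear=[
    [-0.2,0,3],
    [-0.4,0,6],
    [-0.6,0,9],
    [-0.8,0,12],
    [-1,0,15],
  ],
  yaw=[0,0,0,0,0],
)

```text
time_s: 51.22
eef_pos: [0.5486, -0.1081, 0.2505]
tool_rot: [[0.998, -0.001, -0.07], [0.07, -0.0, 0.998], [-0.001, -1.0, -0.0]]
force: [1.0, -0.2, -3.7]
gripper_width: 0.555
```

apply_moves(
  linear=[
    [-0.2,0,2.7],
    [-0.4,0,5],
    [-0.5,0,6.6],
    [-0.5,0,7],
    [-0.5,0,7],
  ],
  yaw=[0,0,0,0,0],
)

```text
time_s: 51.63
eef_pos: [0.5393, -0.0387, 0.2507]
tool_rot: [[0.997, -0.0, -0.072], [0.072, 0.0, 0.997], [-0.0, -1.0, 0.0]]
force: [0.8, 0.3, -3.4]
gripper_width: 0.557
```

apply_moves(
  linear=[
    [0,0,0],
    [0,0,0],
    [0,0,0],
    [0,0,0],
    [0,0,0],
  ],
  yaw=[0,0,0,0,0],
)

```text
time_s: 52.05
eef_pos: [0.5397, -0.0408, 0.2507]
tool_rot: [[0.998, -0.0, -0.069], [0.069, -0.0, 0.998], [-0.0, -1.0, -0.0]]
force: [-0.9, 0.8, -3.8]
gripper_width: 0.558
```

```bash
python3 plan.py 3 .539 -.0397 .112 4.05
```

```text
now 52.05 [ 0.5397 -0.0408  0.2507] 3.94 tilt -1.0
-> [0.539, -0.0397, 0.112, 4.05] rows 5
[[-0.01, 2.77, 0.02], [-0.03, 5.55, 0.05], [-0.04, 8.32, 0.07], [-0.05, 11.1, 0.09], [-0.06, 13.87, 0.12]] [-0.0, -0.001, -0.001, -0.002, -0.002]
```

apply_moves(
  linear=[
    [-0.1,2,0],
    [-0.1,5,0],
    [-0.1,8,0],
    [-0.1,11,0],
    [-0.1,13.5,0],
  ],
  yaw=[0,0,0,0,0],
)

```text
time_s: 52.47
eef_pos: [0.5382, -0.0405, 0.114]
tool_rot: [[0.998, -0.001, -0.069], [0.069, -0.0, 0.998], [-0.001, -1.0, 0.0]]
force: [0.9, -0.8, -3.8]
gripper_width: 0.561
```

apply_moves(
  linear=[
    [0,0.1,0],
    [0,0.2,0],
    [0,0.3,0],
    [0,0.4,0],
    [0,0.4,0],
  ],
  yaw=[0,0,0,0,0],
)

```text
time_s: 52.88
eef_pos: [0.5397, -0.0402, 0.1132]
tool_rot: [[0.998, 0.003, -0.07], [0.07, -0.0, 0.998], [0.003, -1.0, -0.0]]
force: [-0.2, 0.8, -3.6]
gripper_width: 0.559
```

apply_moves(
  linear=[
    [0,0.1,0],
    [0,0.2,0],
    [0,0.3,0],
    [0,0.4,0],
    [0,0.4,0],
  ],
  yaw=[0,0,0,0,0],
)

```text
time_s: 53.3
eef_pos: [0.5386, -0.0401, 0.1077]
tool_rot: [[0.998, -0.0, -0.07], [0.07, -0.0, 0.998], [-0.0, -1.0, -0.0]]
force: [0.2, 0.4, -3.5]
gripper_width: 0.555
```

apply_moves(
  linear=[
    [0,0.05,0],
    [0,0.1,0],
    [0,0.15,0],
    [0,0.15,0],
    [0,0.15,0],
  ],
  yaw=[0,0,0,0,0],
)

```text
time_s: 53.72
eef_pos: [0.5386, -0.0401, 0.1063]
tool_rot: [[0.998, -0.0, -0.07], [0.07, -0.0, 0.998], [-0.0, -1.0, -0.0]]
force: [0.2, 0.7, -2.9]
gripper_width: 0.556
```

apply_moves(
  linear=[
    [0,0.05,0],
    [0,0.1,0],
    [0,0.1,0],
    [0,0.1,0],
  ],
  yaw=[0,0,0,0],
)

```text
time_s: 54.05
eef_pos: [0.5387, -0.0401, 0.1059]
tool_rot: [[0.998, 0.0, -0.07], [0.07, -0.0, 0.998], [0.0, -1.0, -0.0]]
force: [-2.6, 0.2, 4.9]
gripper_width: 0.553
```

apply_moves(
  linear=[
    [0,0,0],
    [0,0,0],
    [0,0,0],
    [0,0,0],
  ],
  yaw=[0,0,0,0],
  gripper=7,
)

```text
time_s: 54.38
eef_pos: [0.5389, -0.0401, 0.1054]
tool_rot: [[0.998, 0.0, -0.07], [0.07, -0.0, 0.998], [0.0, -1.0, -0.0]]
force: [0.8, 0.6, 0.7]
gripper_width: 0.822
```

apply_moves(
  linear=[
    [0,-1.5,0],
    [0,-4.5,0],
    [0,-8,0],
    [0,-11.5,0],
    [0,-14.5,0],
  ],
  yaw=[0,0,0,0,0],
)

```text
time_s: 54.8
eef_pos: [0.5388, -0.04, 0.2526]
tool_rot: [[0.998, 0.001, -0.07], [0.07, 0.0, 0.998], [0.001, -1.0, 0.0]]
force: [1.2, -0.2, -0.9]
gripper_width: 0.821
```

apply_moves(
  linear=[
    [0,0,-3],
    [0,0,-6.7],
    [0,0,-10.4],
    [0,0,-14.1],
    [0,0,-17.8],
  ],
  yaw=[0,0,0,0,0],
)

```text
time_s: 55.22
eef_pos: [0.551, -0.2194, 0.2505]
tool_rot: [[0.998, 0.0, -0.07], [0.07, -0.0, 0.998], [0.0, -1.0, -0.0]]
force: [0.6, 0.2, -0.2]
gripper_width: 0.818
```

apply_moves(
  linear=[
    [0,0,-3.7],
    [0,0,-7.4],
    [0,0,-11.1],
    [0,0,-14.6],
    [0,0,-17.7],
  ],
  yaw=[0,0,0,0,0],
)

```text
time_s: 55.63
eef_pos: [0.5629, -0.3971, 0.2501]
tool_rot: [[0.998, -0.0, -0.069], [0.069, -0.001, 0.998], [-0.0, -1.0, -0.001]]
force: [0.8, -0.3, -0.1]
gripper_width: 0.82
```

apply_moves(
  linear=[
    [0,0,0],
    [0,0,0],
    [0,0,0],
    [0,0,0],
    [0,0,0],
  ],
  yaw=[0,0,0,0,0],
)

```text
time_s: 56.05
eef_pos: [0.564, -0.3926, 0.2506]
tool_rot: [[0.997, 0.0, -0.072], [0.072, 0.0, 0.997], [0.0, -1.0, 0.0]]
force: [-0.4, -0.5, 0.5]
gripper_width: 0.822
```

```bash
python3 - <<'E'
from h import *
v,u=np.mgrid[:400,:640]
im,d,c=snap('top','top3.png'); np.savez('top3.npz',im=im,d=d,**c)
snap('side','side3.png')
for f in('top0.npz','top3.npz'):
    D=np.load(f);im=D['im'];d=D['d'];c=dict(mtx=D['mtx'],R=D['R'],t=D['t'])
    Z=cloud(d,c)[...,2];hsv=cv2.cvtColor(im,cv2.COLOR_RGB2HSV);H,S,V=[hsv[...,i].astype(int) for i in range(3)]
    fr=(u>262)&(u<395)&(v>135)&(v<222)
    for n,m,z in(('bottle',fr&(Z>.108)&(u<314),.13),('meter',fr&(Z>.108)&(u>318)&(u<344),.124),('speaker',fr&(Z>.102)&(u>344),.117),('load',(u>160)&(u<262)&(v>170)&(v<242)&(Z>.035),.053),('switch',fr&(Z>.045)&(Z<.075)&(v<185)&(u>364),.064),('tile',(u>160)&(u<262)&(v>170)&(v<242)&(Z>.005)|((u>160)&(u<262)&(v>170)&(v<242)&(S<60)&(V>150)),.008),('tape',(u>425)&(u<465)&(v>145)&(v<190)&(H>22)&(H<35)&(S>150),.019),('key',(u>295)&(u<335)&(v>235)&(v<285)&(S<110)&(V<120),0)):
        m=cv2.morphologyEx(m.astype(np.uint8),cv2.MORPH_OPEN,np.ones((2,2)))
        cs,_=cv2.findContours(m,cv2.RETR_EXTERNAL,cv2.CHAIN_APPROX_NONE)
        if not cs: print(n,None); continue
        k=max(cs,key=cv2.contourArea)[:,0]
        W=np.array([ray(a,b,c,z)[:2] for a,b in k])*1000
        r=cv2.minAreaRect(W.astype(np.float32)); print(f[:4],n,np.round(r[0],1),np.round(r[1],1),round(r[2],1))
s=readout.read_state();print(s['time_s'],s['eef_pos'],s['force'])
E
```

```text
top0 bottle [524.3  93.9] [45.  45.8] 88.8
top0 meter [529.3  26.1] [50.  47.9] 3.7
top0 speaker [536.5 -39.6] [51.7 50.4] 4.2
load None
top0 switch [603.5 -90.4] [36.  49.8] 88.3
top0 tile [521.4 326.9] [200.5 101.7] 75.1
top0 tape [ 601.3 -265.4] [57.3 60.1] 86.1
top0 key [372.   83.5] [48.1 19.2] 5.4
top3 bottle [522.  94.] [44.9 45.7] 88.8
top3 meter [528.2  26.5] [45.1 50.6] 88.6
top3 speaker [535.4 -39.2] [51.2 50.5] 4.8
top3 load [521.2 329. ] [156.   47.3] 74.5
top3 switch [603.5 -90.5] [36.  49.8] 88.3
top3 tile [520.9 327. ] [200.5 100.6] 74.9
top3 tape [ 601.3 -265.4] [57.3 60.1] 86.1
top3 key [374.4  43.9] [48.8 19.4] 4.2
56.15 [ 0.56389044 -0.39308642  0.25064631] [-1.17928199  0.57546307  0.43007519]
```

View pics/top3.png

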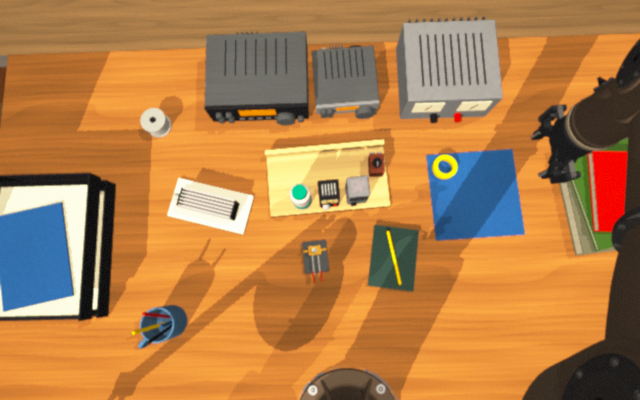

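View pics/side3.png

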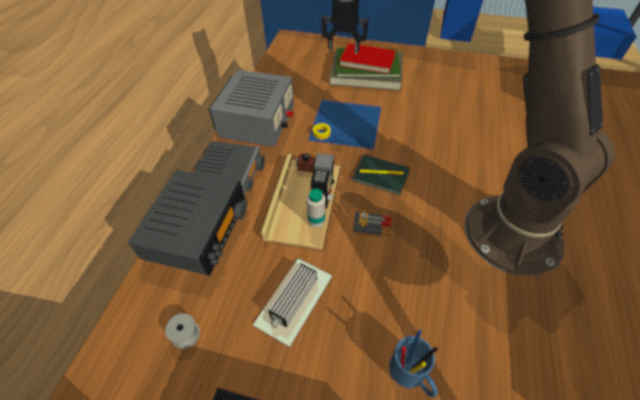

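```bash
python3 - <<'E'
from h import *
D=np.load('top3.npz');im=D['im'][:,:,::-1].copy();c=dict(mtx=D['mtx'],R=D['R'],t=D['t'])
x0,y0,s=160,170,6
o=cv2.resize(im[y0:y0+75,x0:x0+100],None,fx=s,fy=s,interpolation=cv2.INTER_CUBIC)
K,R,t=np.array(c['mtx']),np.array(c['R']),np.array(c['t'])
for k in [(.521,.327,.008,-15.1,.1,.2),(.521,.327,.053,-15.1,.046,.14)]:
    P=np.array(corners(*k))@R.T+t;q=P@K.T;q=q[:,:2]/q[:,2:]
    cv2.polylines(o,[np.int32((q+.5-[x0,y0])*s)],True,(0,0,255),1,cv2.LINE_AA)
cv2.imwrite('pics/c3.png',o)
E
```

```text
(no output)
```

View pics/c3.png

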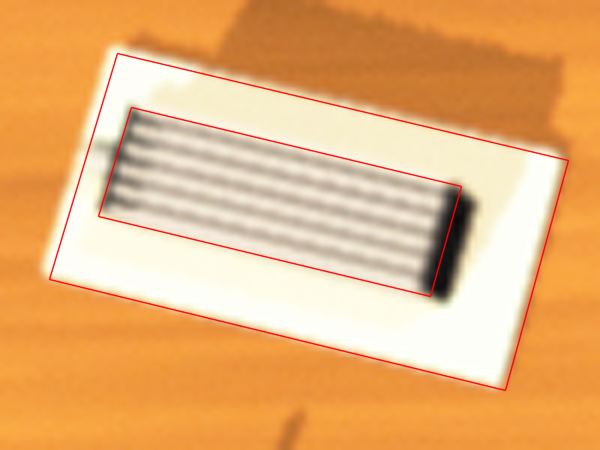

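```bash
python3 -c "
from bench import sign_off; print(sign_off())"
```

```text
the job is handed in; nothing more can be done
None
```

I cleared the speaker, meter and bottle to the blue mat and set the dummy load lengthwise in the middle of the white tile. I then put the bottle, meter and speaker back upright where they stood, released everything and handed in at about 56 s of the 141 s allowed. `sign_off()` reports no verdict, so these are my own last checks from the cameras:

| Thing | Last check |
|---|---|
| Meter | within about 1.5 mm of its start |
| Speaker | within about 1.5 mm of its start, turned about 0.6° |
| Bottle | about 2.5 mm from its start |
| Dummy load | outline drawn at the tile's centre matches it to about 3 mm; angle 74.5° against the tile's 74.9° |
| Switch box, tape | same position as at the start, to 0.1 mm |

- **Load centre:** the automatic outline put it about 2 mm off the tile's centre. That outline was 156 mm long, so it took in the socket or an end face; corrected for the socket it could mean about 6 mm. The drawn outline agreed better, and both are inside the 15 mm limit.
- **Morse key:** the automatic colour check disagreed, putting the key about 40 mm away. I take this as the mask picking up a shadow, because the key is at the same place in the first and last pictures, near pixel (315, 255).
- **Meter angle:** the automatic fit gave 88.6°, about 5° off its first reading. Its outline is only about 20 pixels across, so this is coarse, and the gripper set it down at 3.6°. That is well inside the 0.2 rad limit.

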